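Stack the component cases and lock them with the sprung spindle

ROBOT

A 6-joint arm with a two-finger parallel gripper is mounted at the origin on the work surface. World frame = base frame: x ahead of the robot, y to its left, z up, the work surface at z = 0. Lengths are in m, angles in rad, forces in N, time in s.
With the tool pointing down it reaches from about 0.25 to 0.8 m from the base axis. Payload 8.5 kg.
Tool frame: the origin (TCP) lies between the finger pads; the fingertips stand ctrl.tips_ahead ahead of it and the grasp point (between the pads) lies 5 mm behind it (ctrl.tips_ahead is the distance from the TCP to the fingertips, in m); z points along the fingers, y is the line along which they close (so a half turn about z gives the same grasp; the last joint's range is limited). The gripper opens to 85 mm and grips with 20 to 120 N. Pads are 22 mm wide; open, the fingers measure 114 mm over their backs; the gripper's body (76 mm by 85 mm) begins 54 mm behind the grasp point. The pads swing forward as they close: fully open they stand 13 mm farther back than shut.
Start: joints at [1.322, 0.238, -0.013, 1.319, 0, 1.571], TCP at [0.129, 0.509, 0.213] pointing down, gripper open.
Joint ranges: [-2.66, 2.66], [-1.03, 1.9], [-1.14, 1.46], [-1.82, 2.27], [-1.45, 1.34], [-3.14, 3.14]. Speed limits (rad/s): [2.22, 2.22, 2.79, 3.14, 3.14, 3.14].

INTERFACE

Orientations are given as a 3x3 rotation matrix whose columns are the frame's x, y, z axes.
In Python, from plant import ctrl gives the robot as it stands. The module is installed in compiled form; this text tells all that it offers.
- The arm moves only by the tool send_rows, never from a script. Its argument "commands" is a list of rows, each a list of 7 numbers: the turn, a rotation vector about the tool's x, y, z in degrees, then the shift along the tool's x, y, z in mm, then the finger opening in mm, from 0 to 85.4. In form: [[wx, wy, wz, x, y, z, hand], ...]. A call has 1 to 12 rows; each row shifts and turns the commanded pose from where the row before left it, along the tool's axes as they then stand; what a row does not reach is not made up. A row lasts 1/10 s, in which the tool goes at most 50 mm and 8.59 degrees, less where a joint would pass 70% of its speed; a pose out of reach is approached as far as the arm can. A call is refused whole if a number of a shift passes 50 or a number of a turn 8.59, either way. A call with a gripper value outside its range is refused whole. The fingers move at their own pace and stop on an object; the grip force is fixed at half the most. Time passes only in rows, so rows that do not move let the fingers close. It gives the time, the measured TCP pose, the force, the opening and the grip force at its end, in the units of the state.
- ctrl.state(): the state, without advancing time (a new reading comes with each control period).
- ctrl.grab_frame(name): name is "side" or "top" or "wrist"; returns a dict with "img" (420x560x3 uint8, red, green, blue), "fx", "fy", "cx", "cy" (pixels), "D" ([k1, k2, p1, p2, k3] as OpenCV has them; the pictures are not rectified), "extrinsics" (4x4, takes a point from camera to world coordinates). Camera axes: x right, y up, looking along -z (the intrinsics and any distortion apply to the point x, -y, -z); pixel columns grow to the right and rows downward; lengths in m; the calibration is good to about 2 mm. A picture is of the moment at which its call begins. There is no depth.
- ctrl.job_done(): hands the job in; it is judged then, once.
Trained networks look in the newest picture that a camera, given by its name, has taken for a name from the list of things; names that differ only in an ending like _2 or _b are one class to them, and where a whole thing is asked for, a point or a joint stands for the part that bears it (a point fixed in the world has none). Each returns a list of dicts, best first, with "p" (0 to 1); they miss things now and then, are a little off and sometimes report something else, mostly with a low value. They report only what shows in the picture. A call takes as long as a camera call.
- ctrl.find_in(thing, camera): "bbox" ([centre column, centre row, width, height] as shares, 0 to 1, of the picture: columns of its width, rows of its height, round what is visible of it).
- ctrl.trace(thing, camera): "pixels" (420x560 bool, what is visible of it) and "bbox" ([centre column, centre row, width, height] as shares, 0 to 1, of the picture: columns of its width, rows of its height, round what is visible of it).
The state is a dict: "t": time; "q": joint angles; "qvel": joint speeds; "effort": joint torques, N m; "ee_pos": TCP position; "ee_rot": TCP orientation; "wrist_force": force on the tool from outside, world axes, zero at the start; "wrist_torque": the same for the moment, N m; "opening": finger opening in m; "finger_force": force on a finger pad.
Only numpy, scipy, OpenCV 4.12 (cv2) and the standard library are available. Lean on these libraries where they do the work, as an engineer would, in place of code of your own. Each camera call takes 0.05 s, during which the arm holds its last target. There are 200 camera calls.

TASK

Put the lab's component cases away: lift the locking spindle out of the rack and stand it upright in its blue parking block, then stack every case that is there flat on the rack, in any order, with the lug holes in line over the rack's bore. Then take the spindle again, thread it down through all the lugs into the bore, press it down against the sprung plunger and turn it a quarter turn so that its cross-bar goes under both yellow hooks, and let it rise into their notches so that it stays locked. Leave the jar, the multimeter and the breadboard trainer where they are.

Things in the scene. Friction and masses are not known exactly. Their poses are not given: they have to be found in the camera images.
- rack_bore (a point): grey steel rack fixed to the table: centre of the mouth of its upright bore (14 mm wide, right through), on its top face 40 mm above the table. Rack axes: z up; cases lie on the -x side, along x, on a 50 mm wide arm, its top level with the mouth, reaching 137 mm from the bore. Dark cheeks flank the bore at +y and -y: inner faces 19 mm, outer 42 mm from its axis, x -28 to 15 mm, 85 mm tall; the lugs go down between them
- hook (a point): middle of the roof of the notch under the +y yellow hook, 25 mm from the bore axis, 104 mm above the bore mouth (the -y hook mirrors it). The hooks stand on the cheeks, are 8 mm thick and reach in to 20 mm from the axis. Notches are 16 mm wide along x, with 4.5 mm deep lips at both sides. A bar along the rack's x passes down between the hooks; pressed below the lips it can be turned under them
- plunger (a joint): brass sprung plunger in the rack's bore: 0 let go (its top 22 mm below the mouth), 0.016 m fully pressed. It pushes up with 4 N at 0, plus 400 N/m. When the spindle stands on it, the cross-bar is below the hooks' lips from 0.0135 m on; let go under the hooks, the spindle rises into the notches and the plunger reads about 0.009 m
- spindle_knob (a point): locking spindle, loose, 130 g, upright: centre of its red square knob, 20 x 20 mm, 44 mm tall, the grip; 157 mm above the foot, 22 mm above the cross-bar's top. z points up along the rod; x along the cross-bar. At the start it stands unlocked in the rack's bore on the plunger, cross-bar roughly along the rack's x
- spindle_bar (a point): centre of the spindle's dark cross-bar, 52 x 10 x 8 mm, lying along the spindle's x, its underside 127 mm above the foot
- spindle_foot (a point): end of the spindle's foot, 157 mm below the knob's centre. The rod is 12 mm thick steel; the foot is a cone, 3 mm radius at its end, full 6 mm radius 8 mm up
- holder_bore (a point): parking block for the spindle, blue, fixed to the table, 76 x 76 x 52 mm. The point is the centre of its bore's mouth on the top face, 52 mm above the table; the bore is 14 mm wide and 46 mm deep, with a 3 mm chamfer
- jar: bystander: glass jar with a black cap, 60 mm wide, 85 mm tall; origin at its underside
- meter: bystander: orange and black multimeter lying flat, 80 x 150 x 38 mm; origin at its underside
- trainer: bystander: white breadboard trainer, 120 x 170 x 38 mm; origin at its underside
- case0_mid (a point): blue component case with a clear lid, loose, about 150 g, lying flat: a closed box 100 mm long (its x), 54 mm wide (its y), 22 mm high. The point is the centre of this box, 11 mm above its underside. A lug of the same height, 28 mm wide, sticks out of the +x end to 99 mm from the box's centre, with an upright 17 mm hole right through. May be absent
- case0_hole (a point): centre of the blue case's lug hole, half-way up, 84 mm from the box's centre along the case's x
- case1_mid (a point): green component case with a clear lid, loose, about 150 g, lying flat: a closed box 100 mm long (its x), 54 mm wide (its y), 22 mm high. The point is the centre of this box, 11 mm above its underside. A lug of the same height, 28 mm wide, sticks out of the +x end to 99 mm from the box's centre, with an upright 17 mm hole right through. May be absent
- case1_hole (a point): centre of the green case's lug hole, half-way up, 84 mm from the box's centre along the case's x
- case2_mid (a point): orange component case with a clear lid, loose, about 150 g, lying flat: a closed box 100 mm long (its x), 54 mm wide (its y), 22 mm high. The point is the centre of this box, 11 mm above its underside. A lug of the same height, 28 mm wide, sticks out of the +x end to 99 mm from the box's centre, with an upright 17 mm hole right through. May be absent
- case2_hole (a point): centre of the orange case's lug hole, half-way up, 84 mm from the box's centre along the case's x
- case3_mid (a point): white component case with a clear lid, loose, about 150 g, lying flat: a closed box 100 mm long (its x), 54 mm wide (its y), 22 mm high. The point is the centre of this box, 11 mm above its underside. A lug of the same height, 28 mm wide, sticks out of the +x end to 99 mm from the box's centre, with an upright 17 mm hole right through. May be absent
- case3_hole (a point): centre of the white case's lug hole, half-way up, 84 mm from the box's centre along the case's x

How it is judged:
On the way, in this order (a step that is already met when the one before it is completed fails the run):
1. the spindle stands upright in the parking block, fully down (horizontal distance between spindle_foot and holder_bore below 0.005 m and angle between spindle_knob's own z axis and vertical below 0.1 rad and z of spindle_foot in the frame of holder_bore below -0.038 m and contact force between the fingers and spindle below 0.3 N), for 0.2 s.
2. every case present is stacked flat on the rack, lug holes over the bore within 10 mm (horizontal distance between each of case0_hole, case1_hole, case2_hole, case3_hole and rack_bore below 0.01 m and angle between each of case0_mid, case1_mid, case2_mid, case3_mid's own z axis and vertical below 0.08 rad and x of each of case0_mid, case1_mid, case2_mid, case3_mid in the frame of rack_bore below -0.075 m and z of case0_mid in the frame of rack_bore between 0.005 and 0.081 m and z of case1_mid in the frame of rack_bore between 0.005 and 0.081 m and z of case2_mid in the frame of rack_bore between 0.005 and 0.081 m and z of case3_mid in the frame of rack_bore between 0.005 and 0.081 m), for 0.2 s.
3. the spindle, through all the lugs, has pressed the plunger down (value of joint plunger above 0.004 m and horizontal distance between spindle_foot and rack_bore below 0.005 m and z of spindle_foot in the frame of rack_bore below -0.022 m), for 0.05 s.
At the end, for the whole second after the job is handed in: Every case present lies flat on the rack, its hole within 7 mm of the bore axis; the spindle stands upright (0.06 rad) through them in the bore, cross-bar along the rack's y within 0.2 rad, held up in both notches (plunger at 6.5 to 11.5 mm), at rest (horizontal distance between each of case0_hole, case1_hole, case2_hole, case3_hole and rack_bore below 0.007 m and angle between each of case0_mid, case1_mid, case2_mid, case3_mid's own z axis and vertical below 0.08 rad and x of each of case0_mid, case1_mid, case2_mid, case3_mid in the frame of rack_bore below -0.075 m and z of case0_mid in the frame of rack_bore between 0.005 and 0.081 m and z of case1_mid in the frame of rack_bore between 0.005 and 0.081 m and z of case2_mid in the frame of rack_bore between 0.005 and 0.081 m and z of case3_mid in the frame of rack_bore between 0.005 and 0.081 m and value of joint plunger between 0.0065 and 0.0115 m and velocity of joint plunger below 0.01 m/s and horizontal distance between spindle_foot and rack_bore below 0.004 m and angle between spindle_knob's own z axis and vertical below 0.06 rad and z of spindle_foot in the frame of rack_bore below -0.026 m and angle between the x axis of spindle_knob and the y axis of rack_bore, either way round below 0.2 rad); the robot touches nothing.
It fails at once if the jar was shoved away or tipped over (distance of jar from where it was at the start of the episode above 0.06 m or angle between jar's own z axis and vertical above 0.6 rad).
It fails at once if the meter was shoved away or tipped over (distance of meter from where it was at the start of the episode above 0.06 m or angle between meter's own z axis and vertical above 0.6 rad).
It fails at once if the trainer was shoved away or tipped over (distance of trainer from where it was at the start of the episode above 0.06 m or angle between trainer's own z axis and vertical above 0.6 rad).
Of case0, case1, case2, case3 only 3 to 4 are there at a start; the rules pass over those that are not, and their reading is None.
At some moment in a run one of case0, case1, case2, case3 may be knocked a few centimetres aside while the robot is not near it.
It also fails if it takes over 210 s, if anything falls off the work surface, if the arm or the gripper's body presses on something with over 40 N, if the wrist force passes 120 N, or if a joint passes its speed limit or range.

## Working session

There is one attempt and no reset: what is moved stays moved. The work goes in short steps, Python scripts to look and compute and a tool call to move; the robot and the scene stay as the last step left them, time stands still between calls to the robot, and variables do not carry over. Pictures are saved under pics/ and viewed, at most 14 in all, crops included, and the job is handed in when it is done.

Besides the shell and the picture viewer there is one more tool, called after "Call:" as name(argument=value, ...), one argument or row to a line, values as JSON. send_rows: Moves the arm, as the interface text tells. Its arguments: {"type":"object","properties":{"commands":{"type":"array"}},"required":["commands"]}

```bash
mkdir -p pics
cat > h.py <<'E'
import numpy as np, cv2
from plant import ctrl
def cam(n):
    f=ctrl.grab_frame(n); return f
def K(f): return np.array([[f['fx'],0,f['cx']],[0,f['fy'],f['cy']],[0,0,1.]]),np.array(f['D'],float)
def ray(f,uv):
    k,d=K(f); p=cv2.undistortPoints(np.array(uv,float).reshape(-1,1,2),k,d).reshape(-1,2)
    T=np.array(f['extrinsics']); v=np.c_[p[:,0],-p[:,1],-np.ones(len(p))]@T[:3,:3].T
    return T[:3,3],v
def atz(f,uv,z):
    o,v=ray(f,uv); return o+v*((z-o[2])/v[:,2:3])
def proj(f,P):
    T=np.array(f['extrinsics']); c=(np.atleast_2d(P)-T[:3,3])@T[:3,:3]; c=c*[1,-1,-1]
    k,d=K(f); return cv2.projectPoints(c,np.zeros(3),np.zeros(3),k,d)[0].reshape(-1,2)
def save(f,n): cv2.imwrite('pics/'+n,f['img'][:,:,::-1])
E
python3 - <<'E'
from h import *
s=ctrl.state(); print({k:np.round(v,3).tolist() for k,v in s.items()},ctrl.tips_ahead)
ims=[]
for n in ['top','side','wrist']:
    f=cam(n); save(f,n+'0.png'); T=np.array(f['extrinsics']); print(n,T.round(3).tolist(),f['fx'],f['D'])
    for t in ['case0_mid','case1_mid','case2_mid','case3_mid','spindle_knob','spindle_bar','rack_bore','holder_bore','hook','jar','meter','trainer','case0_hole']:
        try:
            r=ctrl.find_in(t,n); print(t,[(round(x['p'],2),[round(b*c) for b,c in zip(x['bbox'],[560,420,560,420])]) for x in r[:2]])
        except Exception as e: print(t,e)
E
```

```text
{'t': 0.0, 'q': [1.322, 0.239, -0.014, 1.319, -0.0, 1.571], 'qvel': [-0.0, 0.001, 0.0, 0.002, -0.0, 0.0], 'effort': [-0.001, -53.877, 34.644, 0.018, -0.0, 0.0], 'ee_pos': [0.129, 0.508, 0.213], 'ee_rot': [[-0.969, 0.246, -0.0], [0.246, 0.969, -0.001], [-0.0, -0.001, -1.0]], 'wrist_force': [0.512, 0.734, 0.063], 'wrist_torque': [-0.011, -0.009, -0.019], 'finger_force': 0.0, 'opening': 0.085} 0.014
top [[-0.024, 0.989, -0.143, 0.432], [-0.999, -0.027, -0.021, -0.014], [-0.025, 0.142, 0.99, 1.441], [0.0, 0.0, 0.0, 1.0]] 448.73085790311023 [-0.09136751  0.          0.          0.          0.        ]
case0_mid [(0.86, [217, 252, 21, 47]), (0.31, [219, 206, 23, 19])]
case1_mid [(0.78, [368, 262, 25, 49])]
case2_mid [(0.97, [177, 253, 23, 51]), (0.6, [366, 260, 22, 45])]
case3_mid [(0.62, [410, 253, 18, 48]), (0.56, [176, 255, 27, 50])]
spindle_knob [(0.58, [308, 209, 9, 20])]
spindle_bar []
rack_bore [(0.68, [308, 231, 35, 57]), (0.61, [219, 207, 20, 19])]
holder_bore [(0.55, [356, 207, 33, 29]), (0.49, [310, 210, 15, 22])]
hook [(0.86, [306, 231, 37, 64])]
jar [(0.62, [219, 206, 22, 19])
[... 477 characters left out ...]
, 18, 42])]
spindle_bar [(0.64, [300, 203, 20, 37])]
rack_bore [(0.73, [278, 237, 85, 92])]
holder_bore [(0.68, [344, 285, 52, 55]), (0.24, [175, 183, 55, 28])]
hook []
jar [(0.58, [246, 178, 21, 40])]
meter [(0.81, [308, 196, 55, 34])]
trainer [(0.93, [365, 247, 84, 65]), (0.43, [286, 346, 81, 45])]
case0_hole [(0.78, [197, 208, 57, 24])]
wrist [[0.247, -0.929, -0.274, 0.059], [0.969, 0.237, 0.07, 0.528], [0.0, -0.283, 0.959, 0.375], [0.0, 0.0, 0.0, 1.0]] 293.8941294260441 [-0.03284988  0.          0.          0.          0.        ]
case0_mid []
case1_mid []
case2_mid []
case3_mid []
spindle_knob []
spindle_bar []
rack_bore []
holder_bore []
hook []
jar []
meter []
trainer []
case0_hole []
```

Run:
```python
import cv2
a=cv2.imread('pics/top0.png')[120:320,130:450]; cv2.imwrite('pics/top0z.png',cv2.resize(a,(800,500),interpolation=3))
```

```text
(no output)
```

View pics/top0z.png

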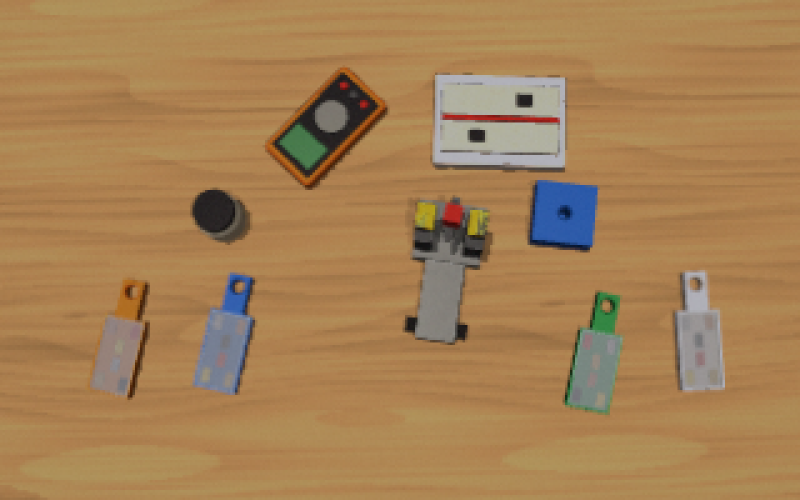

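View pics/side0.png

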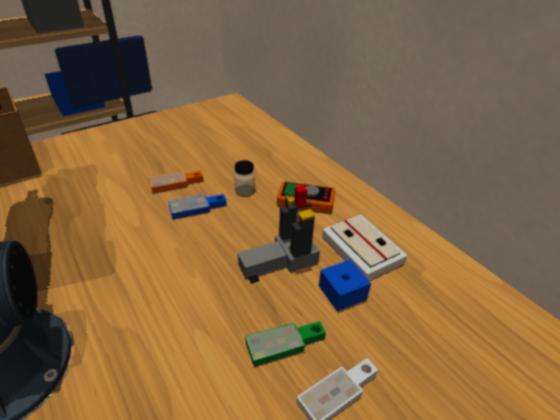

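The top view shows all four cases: orange at zoom (120,340), blue (225,335), green (595,352) and white (700,330). The knob is at (453,213) and the block's hole at (565,212). The side view agrees.

```bash
cat >> h.py <<'E'
from scipy.optimize import minimize
def poly3(kind,x,y,a):
    c,s=np.cos(a),np.sin(a); R=np.array([[c,-s],[s,c]])
    return lambda P: np.array(P)@R.T+[x,y]
def casemask(f,x,y,a,z0):
    g=poly3(0,x,y,a); m=np.zeros((420*4,560*4),np.uint8)
    for B in ([[-50,-27],[50,-27],[50,27],[-50,27]],[[40,-14],[99,-14],[99,14],[40,14]]):
        b=g(np.array(B)/1e3); P=np.r_[np.c_[b,np.full(4,z0)],np.c_[b,np.full(4,z0+.022)]]
        h=cv2.convexHull((proj(f,P)*4+2).astype(np.int32)); cv2.fillConvexPoly(m,h,255)
    return cv2.resize(m,(560,420),interpolation=cv2.INTER_AREA)/255.
def fitcase(f,mask,z0,p0):
    M=mask.astype(float); b=dict(v=9e9)
    c=lambda p:1-np.minimum(M,(r:=casemask(f,p[0],p[1],p[2],z0))).sum()/np.maximum(M,r).sum()
    r=minimize(c,p0,method='Nelder-Mead',options=dict(initial_simplex=np.array(p0)+np.array([[0,0,0],[.01,0,0],[0,.01,0],[0,0,.15]]),xatol=1e-4,fatol=1e-4))
    return r.x,1-r.fun
E
python3 - <<'E'
from h import *
f=cam('top')
z=lambda x,y:(130+x/2.5-.3,120+y/2.5-.3)
for n,p,h in [('knob',(453,213),.197),('holder',(565,212),.052),('hookL',(426,217),.15),('hookR',(479,222),.15),('armend',(437,342),.04),('armstart',(446,262),.04)]: print(n,atz(f,[z(*p)],h).round(3))
g=cam('side')
for n,p,h in [('knob',(301,188),.197),('holder',(346,277),.052)]: print('side',n,atz(g,[p],h).round(3))
# cases
f=cam('top')
for i,(hole,mid) in enumerate([((237,287),(223,355)),((607,305),(594,371)),((131,291),(118,358)),((696,284),(700,350))]):
    m=atz(f,[z(*mid)],.02)[0]; h=atz(f,[z(*hole)],.02)[0]; a=np.arctan2(*(h-m)[[1,0]])
    print(i,m.round(3),h.round(3),a.round(3))
    for r in ctrl.trace(f'case{i}_mid','top')[:2]:
        q,v=fitcase(f,r['pixels'],0.,[m[0],m[1],a]); print('  ',round(r['p'],2),q.round(4),round(v,2))
E
```

```text
knob [[ 0.624 -0.058  0.197]]
holder [[ 0.644 -0.204  0.052]]
hookL [[ 0.628 -0.028  0.15 ]]
hookR [[ 0.62 -0.09  0.15]]
armend [[ 0.487 -0.039  0.04 ]]
armstart [[ 0.587 -0.053  0.04 ]]
side knob [[ 0.621 -0.06   0.197]]
side holder [[ 0.64  -0.206  0.052]]
0 [0.478 0.232 0.02 ] [0.564 0.214 0.02 ] -0.211
   0.55 [ 0.4834  0.2325 -0.2228] 0.8
1 [ 0.446 -0.235  0.02 ] [ 0.529 -0.256  0.02 ] -0.242
   0.96 [ 0.4465 -0.2361 -0.2305] 0.91
2 [0.477 0.367 0.02 ] [0.562 0.351 0.02 ] -0.19
   0.55 [ 0.4792  0.3698 -0.2369] 0.93
3 [ 0.468 -0.371  0.02 ] [ 0.552 -0.371  0.02 ] 0.002
   0.7 [ 0.469  -0.3713  0.0192] 0.91
```

Call:
send_rows(
  commands=[
    [0, 0, 0, 0, 0, -50, 85],
    [0, 0, 0, 0, 0, -50, 85],
    [0, 0, 0, -38, -26, 0, 85],
    [0, 0, 0, -38, -26, 0, 85],
    [0, 0, 0, -38, -26, 0, 85],
    [0, 0, 0, -38, -26, 0, 85],
    [0, 0, 0, -38, -26, 0, 85],
    [0, 0, 0, -38, -26, 0, 85],
    [0, 0, 0, -38, -26, 0, 85],
    [0, 0, 0, -38, -26, 0, 85],
    [0, 0, 0, -38, -26, 0, 85],
    [0, 0, 0, -38, -26, 0, 85],
  ],
)

```text
t: 3.65
ee_pos: [0.4345, 0.1615, 0.3137]
ee_rot: [[-0.969, 0.246, 0.001], [0.246, 0.969, 0.0], [-0.0, 0.0, -1.0]]
wrist_force: [1.2, 0.5, 0.7]
opening: 0.0849
finger_force: 0.0
```

Call:
send_rows(
  commands=[
    [0, 0, 0, -38, -26, 0, 85],
    [0, 0, 0, -38, -26, 0, 85],
    [0, 0, 0, -38, -26, 0, 85],
    [0, 0, 0, -38, -26, 0, 85],
    [0, 0, 0, -38, -26, 0, 85],
    [0, 0, 0, -38, -26, 0, 85],
    [0, 0, -6.5, 0, 0, 0, 85],
    [0, 0, 0, 0, 0, 0, 85],
    [0, 0, 0, 0, 0, 0, 85],
  ],
)

```text
t: 4.55
ee_pos: [0.6159, -0.0439, 0.3135]
ee_rot: [[-0.99, 0.138, -0.0], [0.138, 0.99, 0.0], [0.0, 0.0, -1.0]]
wrist_force: [0.5, 0.0, 0.7]
opening: 0.0851
finger_force: 0.0
```

Run:
```python
from h import *
s=ctrl.state(); print({k:np.round(s[k],4).tolist() for k in ['q','ee_pos','ee_rot','t']},ctrl.tips_ahead)
f=cam('wrist'); save(f,'w1.png'); print(np.array(f['extrinsics']).round(3).tolist())
print('pred knob',proj(f,[[.6225,-.059,.197],[.6225,-.059,.04]]))
for t in ['spindle_knob','hook','spindle_bar']:
  print(t,[(round(x['p'],2),[round(b*c,1) for b,c in zip(x['bbox'],[560,420,560,420])]) for x in ctrl.find_in(t,'wrist')[:3]])
```

```text
{'q': [-0.0712, 0.4029, 0.4795, 1.6477, 0.0001, 0.067], 'ee_pos': [0.6159, -0.0439, 0.3135], 'ee_rot': [[-0.9905, 0.1377, -0.0003], [0.1377, 0.9905, 0.0001], [0.0003, 0.0001, -1.0]], 't': 4.55} 0.014
[[0.138, -0.95, -0.28, 0.544], [0.99, 0.133, 0.039, -0.033], [0.0, -0.283, 0.959, 0.475], [0.0, 0.0, 0.0, 1.0]]
pred knob [[271.21296815 212.68746132]
 [276.48833045 183.12304407]]
spindle_knob [(0.76, [275.1, 205.4, 22.7, 53.4])]
hook [(0.87, [273.6, 150.9, 77.1, 133.3])]
spindle_bar [(0.7, [189.2, 207.3, 61.0, 56.6]), (0.68, [273.7, 207.1, 22.4, 55.3])]
```

View pics/w1.png

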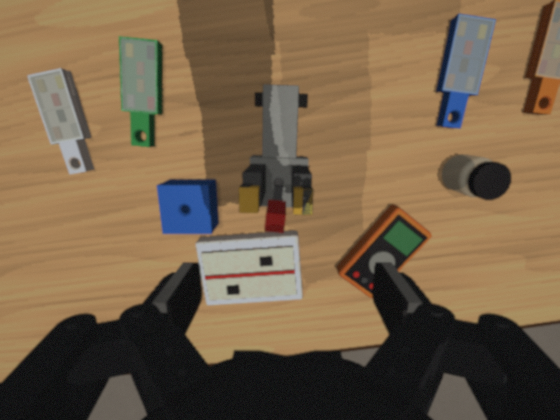

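The wrist view shows the knob at (275,215), the hooks at (249,199) and (300,200), the rack arm up to (280,87), and the block's hole at (185,209).

```bash
cat >> h.py <<'E'
def boxmask(f,x,y,a,dx,dy,z0,z1):
    g=poly3(0,x,y,a); b=g(np.array([[-1,-1],[1,-1],[1,1],[-1,1]])*[dx/2,dy/2])
    P=np.r_[np.c_[b,np.full(4,z0)],np.c_[b,np.full(4,z1)]]; m=np.zeros((1680,2240),np.uint8)
    cv2.fillConvexPoly(m,cv2.convexHull((proj(f,P)*4+2).astype(np.int32)),255)
    return cv2.resize(m,(560,420),interpolation=cv2.INTER_AREA)/255.
def fitbox(f,mask,p0,dims):
    M=mask.astype(float)
    c=lambda p:1-np.minimum(M,(r:=boxmask(f,*p,*dims))).sum()/np.maximum(M,r).sum()
    r=minimize(c,p0,method='Nelder-Mead',options=dict(initial_simplex=np.array(p0)+np.array([[0,0,0],[.008,0,0],[0,.008,0],[0,0,.2]]),xatol=1e-4,fatol=1e-4))
    return r.x,1-r.fun
def colour(f,lo,hi,roi):
    h=cv2.cvtColor(f['img'],cv2.COLOR_RGB2HSV); m=cv2.inRange(h,lo,hi)
    if lo[0]<0: m|=cv2.inRange(h,(180+lo[0],lo[1],lo[2]),(180,255,255))
    o=np.zeros_like(m); c0,r0,c1,r1=roi; o[r0:r1,c0:c1]=m[r0:r1,c0:c1]
    n,l,st,_=cv2.connectedComponentsWithStats(o)
    return l==1+np.argmax(st[1:,4]) if n>1 else o>0
E
python3 - <<'E'
from h import *
f=cam('wrist')
m=colour(f,(-8,130,60),(8,255,255),(255,190,300,236)); ys,xs=np.where(m); print('red',m.sum(),xs.min(),xs.max(),ys.min(),ys.max())
print('knob',fitbox(f,m,[.622,-.059,-.135],(.02,.02,.153,.197)))
m=colour(f,(100,120,60),(130,255,255),(140,165,230,245)); ys,xs=np.where(m); print('blue',m.sum(),xs.min(),xs.max(),ys.min(),ys.max())
print('block',fitbox(f,m,[.642,-.205,-.05],(.076,.076,0,.052)))
print('hole',atz(f,[(185,209.5)],.052))
print('armend',atz(f,[(263,87),(298.5,87)],.04).round(4),atz(f,[(265,160),(298,160)],.04).round(4))
ft=cam('top')
m=colour(ft,(-8,130,60),(8,255,255),(296,190,322,222)); print(m.sum(),'top knob',fitbox(ft,m,[.622,-.059,-.135],(.02,.02,.153,.197)))
m=colour(ft,(100,120,40),(130,255,255),(330,185,380,225)); print(m.sum(),'top block',fitbox(ft,m,[.642,-.205,-.05],(.076,.076,0,.052)))
m=colour(f,(15,100,60),(40,255,255),(235,180,262,215)); ys,xs=np.where(m);print(m.sum(),xs.min(),xs.max(),ys.min(),ys.max())
E
```

```text
red 562 264 284 200 231
knob (array([ 0.63223732, -0.05699998, -0.27191342]), np.float64(0.8961726982828587))
blue 2584 158 212 180 232
block (array([ 0.64198713, -0.20143362, -0.11858037]), np.float64(0.8221193556839308))
hole [[ 0.64158287 -0.19984538  0.052     ]]
armend [[ 0.4874 -0.0574  0.04  ]
 [ 0.494  -0.009   0.04  ]] [[ 0.5865 -0.0702  0.04  ]
 [ 0.5931 -0.0222  0.04  ]]
0 top knob (array([ 0.622, -0.059, -0.135]), np.float64(0.0))
549 top block (array([ 0.64456385, -0.20783096, -0.16741627]), np.float64(0.8104649006929477))
773 235 261 180 214
```

Call:
send_rows(
  commands=[
    [0, 0, 0, -10, -13, 40, 85],
    [0, 0, 0, 0, 0, 38, 85],
    [0, 0, 0, 0, 0, 0, 85],
  ],
)

```text
t: 5.15
ee_pos: [0.6212, -0.058, 0.2305]
ee_rot: [[-0.991, 0.135, -0.009], [0.135, 0.991, 0.001], [0.009, -0.0, -1.0]]
wrist_force: [-0.6, 0.5, -0.6]
opening: 0.0851
finger_force: 0.0
```

Run:
```python
from h import *
s=ctrl.state(); print(s['ee_pos'].round(4))
f=cam('wrist'); print('tcp px',proj(f,[s['ee_pos']]))
m=colour(f,(-8,130,40),(8,255,255),(200,150,360,330)); ys,xs=np.where(m); print('red',m.sum(),xs.min(),xs.max(),ys.min(),ys.max())
print('knob',fitbox(f,m,[.624,-.058,-.135],(.02,.02,.153,.197)))
save(f,'w2.png')
```

```text
[ 0.6212 -0.058   0.2305]
tcp px [[284.70031712 253.7821494 ]]
red 1122 275 302 216 261
knob (array([ 0.63135637, -0.05724179, -0.23508329]), np.float64(0.9170934864711054))
```

View pics/w2.png

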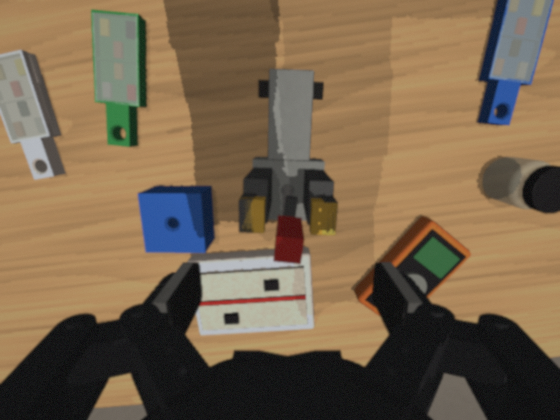

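Call:
send_rows(
  commands=[
    [0, 0, 4, -6, 1, 25, 85],
    [0, 0, 0, 0, 0, 20, 85],
    [0, 0, 0, 0, 0, 0, 85],
    [0, 0, 0, 0, 0, 0, 40],
    [0, 0, 0, 0, 0, 0, 10],
    [0, 0, 0, 0, 0, 0, 10],
    [0, 0, 0, 0, 0, 0, 10],
    [0, 0, 0, 0, 0, 0, 10],
    [0, 0, 0, 0, 0, 0, 10],
    [0, 0, 0, 0, 0, 0, 10],
  ],
)

```text
t: 6.2
ee_pos: [0.6303, -0.0582, 0.1905]
ee_rot: [[-0.979, 0.204, -0.0], [0.204, 0.979, -0.0], [0.0, -0.0, -1.0]]
wrist_force: [1.1, 0.7, -0.3]
opening: 0.0101
finger_force: 0.0
```

Run:
```python
from h import *
s=ctrl.state(); print({k:np.round(s[k],4).tolist() for k in ['ee_pos','ee_rot','wrist_force','opening','finger_force','wrist_torque']},ctrl.tips_ahead)
```

```text
{'ee_pos': [0.6303, -0.0582, 0.1905], 'ee_rot': [[-0.979, 0.2038, -0.0001], [0.2038, 0.979, -0.0001], [0.0001, -0.0001, -1.0]], 'wrist_force': [1.1328, 0.7457, -0.3448], 'opening': 0.0101, 'finger_force': 0.0, 'wrist_torque': [-0.0164, 0.0012, -0.0396]} 0.014
```

Run:
```python
from h import *
f=cam('wrist'); g=cam('side')
a=f['img'][130:340,150:430]; b=g['img'][120:330,180:460]
o=np.hstack([cv2.resize(a,(400,300)),cv2.resize(b,(400,300))]); cv2.imwrite('pics/m3.png',o[:,:,::-1])
```

```text
(no output)
```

View pics/m3.png

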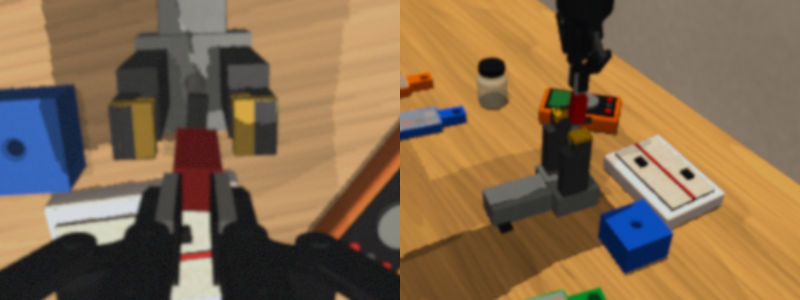

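The left crop (wrist) shows the fingers beyond the knob's far end, and in the side view the knob is fully visible below the fingers. I'll triangulate.

Run:
```python
from h import *
f=cam('wrist'); g=cam('side'); s=ctrl.state()
tip=s['ee_pos']+np.array([0,0,-.014])
print('tip wrist',proj(f,[tip]),'side',proj(g,[tip]))
mw=colour(f,(-8,130,40),(8,255,255),(200,150,360,330)); ms=colour(g,(-8,130,40),(8,255,255),(280,160,330,240))
for m in (mw,ms):
    ys,xs=np.where(m); print(m.sum(),xs.min(),xs.max(),ys.min(),ys.max())
def cost(p,out=False):
    r=0
    for F,m in ((f,mw),(g,ms)):
        q=boxmask(F,p[0],p[1],p[2],.02,.02,p[3]-.022,p[3]+.022); r+=1-np.minimum(m,q).sum()/np.maximum(m,q).sum()
    return r
b=None
for z0 in (.175,.16,.185):
  r=minimize(cost,[.622,-.058,-.2,z0],method='Nelder-Mead',options=dict(initial_simplex=np.array([.622,-.058,-.2,z0])+np.vstack([np.zeros(4),np.diag([.01,.008,.15,.015])]),xatol=1e-4,fatol=1e-4))
  print(r.x.round(4),2-r.fun)
```

```text
tip wrist [[284.98898005 244.83806655]] side [[303.50648559 194.0885867 ]]
1479 271 305 220 276
260 297 311 184 207
[ 0.6333 -0.0573 -0.2252  0.1694] 1.6591558773627573
[ 0.6336 -0.057  -0.1991  0.1698] 1.6475225891019354
[ 0.6333 -0.0574 -0.2172  0.1694] 1.6549694002283113
```

Call:
send_rows(
  commands=[
    [0, 0, 0, 0, 0, 0, 60],
    [0, 0, 0, 0, 0, 0, 60],
    [0, 0, 0, 0, 0, 0, 60],
    [0, 0, 0, 2, 0, 9, 60],
    [0, 0, 0, 0, 0, 8, 60],
    [0, 0, 0, 0, 0, 0, 10],
    [0, 0, 0, 0, 0, 0, 10],
    [0, 0, 0, 0, 0, 0, 10],
    [0, 0, 0, 0, 0, 0, 10],
    [0, 0, 0, 0, 0, 0, 10],
  ],
)

```text
t: 7.4
ee_pos: [0.6286, -0.0578, 0.1738]
ee_rot: [[-0.979, 0.204, 0.0], [0.204, 0.979, -0.0], [-0.001, -0.0, -1.0]]
wrist_force: [-0.6, -1.2, 1.9]
opening: 0.0171
finger_force: 58.6
```

Run:
```python
from h import *
f=cam('wrist'); g=cam('side')
a=f['img'][130:340,150:430]; b=g['img'][120:270,230:430]
o=np.hstack([cv2.resize(a,(400,300)),cv2.resize(b,(400,300))]); cv2.imwrite('pics/m4.png',o[:,:,::-1])
```

```text
(no output)
```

View pics/m4.png

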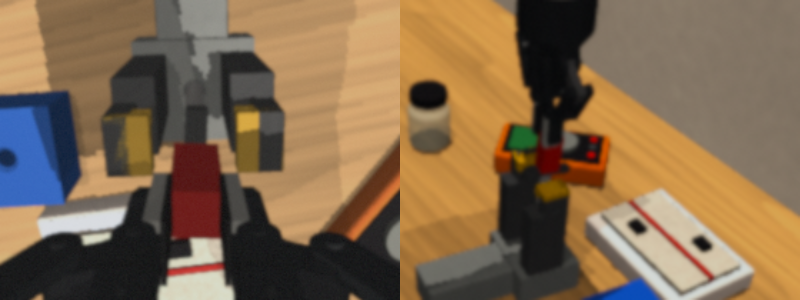

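Run:
```python
from h import *
f=dict(cam('top')); g=dict(cam('side'))
f['img']=cv2.imread('pics/top0.png')[:,:,::-1].copy(); g['img']=cv2.imread('pics/side0.png')[:,:,::-1].copy()
mt=colour(f,(-8,130,40),(8,255,255),(300,195,322,216)); ms=colour(g,(-8,130,40),(8,255,255),(280,170,330,240))
for m in (mt,ms):
    ys,xs=np.where(m); print(m.sum(),xs.min(),xs.max(),ys.min(),ys.max())
for F,m in ((f,mt),(g,ms)): print(fitbox(F,m,[.622,-.058,-.2],(.02,.02,.153,.197)))
def cost(p):
    r=0
    for F,m in ((f,mt),(g,ms)):
        q=boxmask(F,p[0],p[1],p[2],.02,.02,p[3]-.022,p[3]+.022); r+=1-np.minimum(m,q).sum()/np.maximum(m,q).sum()
    return r
r=minimize(cost,[.622,-.058,-.2,.175],method='Nelder-Mead',options=dict(initial_simplex=np.array([.622,-.058,-.2,.175])+np.vstack([np.zeros(4),np.diag([.01,.008,.15,.015])]),xatol=1e-4,fatol=1e-4)); print(r.x.round(4),r.fun)
```

```text
67 307 314 201 210
270 294 307 185 208
(array([ 0.62501382, -0.05808524, -0.20704951]), np.float64(0.8870406610132641))
(array([ 0.62137179, -0.06003536, -0.36358649]), np.float64(0.8899031888301179))
[ 0.6253 -0.0579 -0.2061  0.1729] 0.28132028880254634
```

Call:
send_rows(
  commands=[
    [0, 0, 0, 0, 0, 0, 60],
    [0, 0, 0, 0, 0, 0, 60],
    [0, 0, 0, 0, 0, 0, 60],
    [0, 0, 8.5, 0, 0, 0, 60],
    [0, 0, 8.5, 0, 0, 0, 60],
    [0, 0, 8.5, 0, 0, 0, 60],
    [0, 0, 8.5, 0, 0, 0, 60],
    [0, 0, 8.5, 0, 0, 0, 60],
    [0, 0, 8.5, 0, 0, 0, 60],
    [0, 0, 8.5, 0, 0, 0, 60],
    [0, 0, 8.5, 0, 0, 0, 60],
    [0, 0, 8.5, 0, 0, 0, 60],
  ],
)

```text
t: 8.8
ee_pos: [0.6283, -0.0578, 0.1734]
ee_rot: [[-0.024, 1.0, -0.0], [1.0, 0.024, -0.0], [-0.0, -0.0, -1.0]]
wrist_force: [0.9, 0.6, 0.3]
opening: 0.0597
finger_force: 0.0
```

Call:
send_rows(
  commands=[
    [0, 0, 8.5, 0, 0, 0, 60],
    [0, 0, 5, 0, 0, 0, 60],
    [0, 0, 0, 0, 0, 0, 10],
    [0, 0, 0, 0, 0, 0, 10],
    [0, 0, 0, 0, 0, 0, 10],
    [0, 0, 0, 0, 0, 0, 10],
    [0, 0, 0, 0, 0, 0, 10],
    [0, 0, 0, 0, 0, 0, 10],
  ],
)

```text
t: 9.6
ee_pos: [0.6285, -0.0578, 0.1737]
ee_rot: [[0.203, 0.979, 0.0], [0.979, -0.203, -0.0], [-0.0, 0.0, -1.0]]
wrist_force: [-0.7, -0.3, 1.8]
opening: 0.0176
finger_force: 58.7
```

Run:
```python
from h import *
s=ctrl.state(); print({k:np.round(s[k],4).tolist() for k in ['q','ee_pos','ee_rot','wrist_force','opening','finger_force','wrist_torque']})
f=cam('wrist'); print('tcp px',proj(f,[s['ee_pos']]))
a=f['img'][130:340,150:430]; cv2.imwrite('pics/m5.png',cv2.resize(a,(560,420))[:,:,::-1])
```

```text
{'q': [-0.0916, 0.4356, 0.1775, 1.3124, -0.0001, 1.6839], 'ee_pos': [0.6285, -0.0578, 0.1737], 'ee_rot': [[0.2033, 0.9791, 0.0003], [0.9791, -0.2033, -0.0001], [-0.0001, 0.0004, -1.0]], 'wrist_force': [-0.6742, -0.2706, 1.83], 'opening': 0.0176, 'finger_force': 58.6534, 'wrist_torque': [-0.0275, 0.0499, -0.0672]}
tcp px [[288.55271054 254.09184392]]
```

View pics/m5.png

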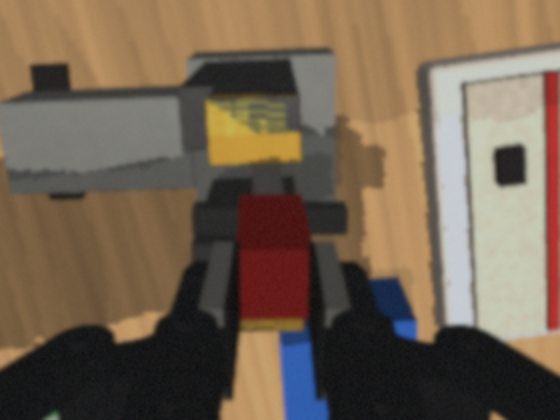

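The knob is gripped between the pads at (275,260), with the cross-bar below it lying along the closing direction.

Call:
send_rows(
  commands=[
    [0, 0, 0, 0, 0, -20, 10],
    [0, 0, 0, 0, 0, -45, 10],
    [0, 0, 0, 0, 0, -45, 10],
    [0, 0, 0, 0, 0, -45, 10],
    [0, 0, 0, 0, 0, 0, 10],
    [0, 0, 0, -35, 11, 0, 10],
    [0, 0, 0, -35, 11, 0, 10],
    [0, 0, 0, -35, 11, 0, 10],
    [0, 0, 0, -35, 12, 0, 10],
    [0, 0, 0, 0, 0, 45, 10],
    [0, 0, 0, 0, 0, 45, 10],
    [0, 0, 0, 0, 0, 0, 10],
  ],
)

```text
t: 10.85
ee_pos: [0.6388, -0.2028, 0.2297]
ee_rot: [[0.204, 0.979, -0.016], [0.979, -0.204, 0.005], [0.002, -0.016, -1.0]]
wrist_force: [-0.6, 0.9, -2.0]
opening: 0.0175
finger_force: 59.1
```

Run:
```python
from h import *
s=ctrl.state(); p=s['ee_pos']; print(p.round(4),s['opening'],s['wrist_force'].round(2))
f=cam('wrist'); print('foot px',proj(f,[p+[0,0,-.157],p+[0,0,-.1]]),'hole pred',proj(f,[[.645,-.204,.052]]))
save(f,'w6.png')
g=cam('side'); m=colour(g,(-8,130,40),(8,255,255),(300,140,400,280)); ys,xs=np.where(m); print(m.sum(),xs.min(),xs.max(),ys.min(),ys.max())
```

```text
[ 0.6388 -0.2028  0.2297] 0.017488229737182996 [-0.58  0.91 -2.  ]
foot px [[290.08292645 195.20416139]
 [289.71653979 209.02342222]] hole pred [[295.57314655 191.17514624]]
312 350 367 193 221
```

View pics/w6.png

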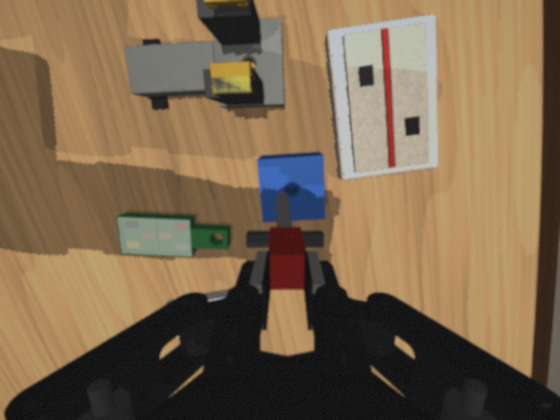

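The picture shows the rod's foot near (283,196) and the block's hole near (292,188). The arm is still settling.

Call:
send_rows(
  commands=[
    [0, 0, 0, 0, 0, 0, 10],
    [0, 0, 0, 0, 0, 0, 10],
    [0, 0, 0, 0, 0, 0, 10],
  ],
)

```text
t: 11.25
ee_pos: [0.6451, -0.2041, 0.2408]
ee_rot: [[0.203, 0.979, 0.004], [0.979, -0.203, -0.001], [-0.001, 0.004, -1.0]]
wrist_force: [-0.2, 0.1, -0.8]
opening: 0.0176
finger_force: 59.1
```

Run:
```python
from h import *
s=ctrl.state(); p=s['ee_pos']; print(p.round(4),s['ee_rot'].round(3).tolist())
f=cam('wrist'); print('foot px',proj(f,[p+[0,0,-.157],p+[0,0,-.178]]),'jac',(proj(f,[[p[0]+.01,p[1],.052],[p[0],p[1]+.01,.052]])-proj(f,[[p[0],p[1],.052]])).round(1))
b=colour(f,(100,120,40),(130,255,255),(240,140,340,230)); print(fitbox(f,b,[.645,-.204,-.1],(.076,.076,0,.052)))
I=f['img'][150:230,255:330]; cv2.imwrite('pics/w7.png',cv2.resize(I,(750,800)[:2],interpolation=cv2.INTER_CUBIC)[:600,:,::-1])
```

```text
[ 0.6451 -0.2041  0.2408] [[0.203, 0.979, 0.004], [0.979, -0.203, -0.001], [-0.001, 0.004, -1.0]]
foot px [[287.24586546 194.91027199]
 [287.15821761 190.90001563]] jac [[ 8.1 -1.7]
 [-1.7 -8. ]]
(array([ 0.64033714, -0.20301468, -0.15032072]), np.float64(0.8519018635902758))
```

View pics/w7.png

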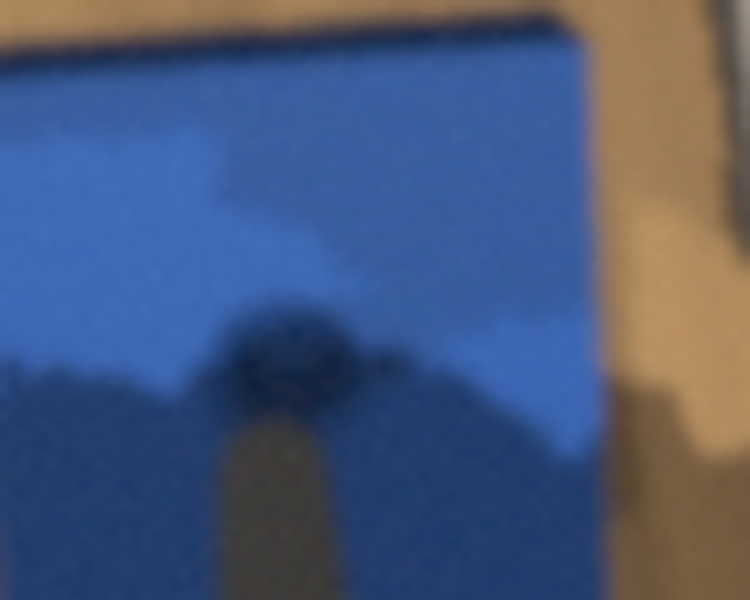

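The foot is at (282.5,192) and the hole at (284,186). Projected down to the block's top, that leaves about 2 mm to go in +x.

Call:
send_rows(
  commands=[
    [0, 0, 0, 0, 2, 15, 10],
    [0, 0, 0, 0, 0, 15, 10],
    [0, 0, 0, 0, 0, 10, 10],
    [0, 0, 0, 0, 0, 10, 10],
    [0, 0, 0, 0, 0, 5, 10],
    [0, 0, 0, 0, 0, 0, 10],
  ],
)

```text
t: 11.9
ee_pos: [0.6457, -0.2043, 0.183]
ee_rot: [[0.204, 0.979, -0.001], [0.979, -0.204, 0.0], [0.0, -0.001, -1.0]]
wrist_force: [1.1, 0.6, -1.4]
opening: 0.0178
finger_force: 59.1
```

Call:
send_rows(
  commands=[
    [0, 0, 0, 0, 0, 8, 10],
    [0, 0, 0, 0, 0, 8, 10],
    [0, 0, 0, 0, 0, 5, 10],
    [0, 0, 0, 0, 0, 0, 10],
    [0, 0, 0, 0, 0, 0, 10],
  ],
)

```text
t: 12.4
ee_pos: [0.6458, -0.2044, 0.1624]
ee_rot: [[0.204, 0.979, -0.0], [0.979, -0.204, -0.0], [-0.0, -0.0, -1.0]]
wrist_force: [0.4, 0.5, -2.0]
opening: 0.0174
finger_force: 59.1
```

Call:
send_rows(
  commands=[
    [0, 0, 0, 0, 0, 0, 50],
    [0, 0, 0, 0, 0, 0, 60],
    [0, 0, 0, 0, 0, 0, 60],
    [0, 0, 0, 0, 0, -40, 60],
    [0, 0, 0, 0, 0, -40, 60],
    [0, 0, -8.5, 0, 0, -20, 60],
    [0, 0, -8.5, 0, 0, 0, 60],
    [0, 0, -8.5, 0, 0, 0, 85],
    [0, 0, -8.5, 0, 0, 0, 85],
    [0, 0, -8.5, 0, 0, 0, 85],
    [0, 0, -8.5, 0, 0, 0, 85],
    [0, 0, -8.5, 0, 0, 0, 85],
  ],
)

```text
t: 13.6
ee_pos: [0.6459, -0.2044, 0.2627]
ee_rot: [[-0.744, 0.668, 0.0], [0.668, 0.744, -0.0], [-0.0, -0.0, -1.0]]
wrist_force: [-0.1, 0.7, -0.5]
opening: 0.0846
finger_force: 0.0
```

Call:
send_rows(
  commands=[
    [0, 0, -8.5, 0, 0, 0, 85],
    [0, 0, -8.5, 0, 0, 0, 85],
    [0, 0, -8.5, 0, 0, 0, 85],
    [0, 0, -3.5, 0, 0, 0, 85],
    [0, 0, 0, 37, -15, 0, 85],
    [0, 0, 0, 37, -15, 0, 85],
    [0, 0, 0, 37, -15, 0, 85],
    [0, 0, 0, 37, -15, 0, 85],
    [0, 0, 0, 38, -16, 0, 85],
    [0, 0, 0, 0, 0, 30, 85],
    [0, 0, 0, 0, 0, 30, 85],
    [0, 0, 0, 0, 0, 0, 85],
  ],
)

```text
t: 14.8
ee_pos: [0.4453, -0.235, 0.2]
ee_rot: [[-0.973, 0.23, -0.004], [0.23, 0.973, 0.002], [0.005, 0.001, -1.0]]
wrist_force: [-0.0, 0.1, 0.8]
opening: 0.0849
finger_force: 0.0
```

Call:
send_rows(
  commands=[
    [0, 0, 0, 0, 0, 0, 85],
    [0, 0, 0, 0, 0, 0, 85],
  ],
)

```text
t: 15.0
ee_pos: [0.4483, -0.2361, 0.204]
ee_rot: [[-0.973, 0.229, 0.002], [0.229, 0.973, -0.001], [-0.002, -0.001, -1.0]]
wrist_force: [-0.3, -0.7, 0.6]
opening: 0.085
finger_force: 0.0
```

```bash
cat >> h.py <<'E'
import sys
def robot():
    s=ctrl.state(); R=np.array(s['ee_rot']); p=np.array(s['ee_pos']); return p,R
def yawx(R): return np.arctan2(R[1,0],R[0,0])
def go(pt,a):  # a: wanted heading of -tool x ; prints turn then shift
    p,R=robot(); w=lambda t:(t+np.pi)%(2*np.pi)-np.pi
    dth=w(a+np.pi-yawx(R)); th=yawx(R)+dth
    X=np.array([np.cos(th),np.sin(th)]); Y=np.array([-np.sin(th),np.cos(th)])*(-1)
    d=np.array(pt)-p; print('turn',round(-np.degrees(dth),1),'shift mm',(np.array([d[:2]@X,d[:2]@Y,-d[2]])*1e3).round(1), 'now',p.round(4))
E
python3 - <<'E'
from h import *
p,R=robot(); print(p.round(4),R.round(3).tolist(),ctrl.state()['q'].round(2))
f=cam('wrist'); 
for i,p0 in ((1,[.4465,-.2361,-.23]),(3,[.469,-.3713,.02])):
    for r in ctrl.trace(f'case{i}_mid','wrist')[:2]:
        print(i,round(r['p'],2),np.multiply(r['bbox'],[560,420,560,420]).round(),[np.round(v,4) for v in fitcase(f,r['pixels'],0.,p0)])
f=cam('top')
for i,p0 in ((0,[.4834,.2325,-.22]),(1,[.4465,-.2361,-.23]),(2,[.479,.37,-.237]),(3,[.469,-.3713,.02])):
    for r in ctrl.trace(f'case{i}_mid','top')[:2]:
        print('top',i,round(r['p'],2),[np.round(v,4) for v in fitcase(f,r['pixels'],0.,p0)])
g=cam('side'); m=colour(g,(-8,130,40),(8,255,255),(300,140,400,300)); ys,xs=np.where(m); print(m.sum(),xs.min(),xs.max(),ys.min(),ys.max(), proj(g,[[.6458,-.2044,.163]]))
E
```

```text
[ 0.4483 -0.2361  0.204 ] [[-0.973, 0.229, 0.002], [0.229, 0.973, -0.001], [-0.002, -0.001, -1.0]] [-0.48  0.21 -0.08  1.28 -0.   -0.25]
1 0.76 [287. 201.  51. 123.] [array([ 0.4446, -0.2337, -0.2427]), np.float64(0.9657)]
1 0.42 [346. 320.  65.  73.] [array([ 0.4465, -0.2361, -0.23  ]), np.float64(0.0)]
3 0.77 [188. 239.  68. 114.] [array([ 0.4669, -0.3694,  0.0192]), np.float64(0.9001)]
top 0 0.64 [array([ 0.4829,  0.2319, -0.1992]), np.float64(0.8799)]
top 1 0.64 [array([ 0.4465, -0.2361, -0.23  ]), np.float64(0.0)]
top 1 0.63 [array([ 0.4476, -0.2362, -0.2264]), np.float64(0.6736)]
top 2 0.92 [array([ 0.4803,  0.3696, -0.2513]), np.float64(0.9308)]
404 345 386 220 259 [[355.16977123 235.98498792]]
```

Run:
```python
from h import *
go([.4460,-.2345,.028],-.237)
```

```text
turn 0.3 shift mm [  1.7   0.8 174.7] now [ 0.4475 -0.2357  0.2027]
```

Call:
send_rows(
  commands=[
    [0, 0, 0.3, 2, 1, 40, 85],
    [0, 0, 0, 0, 0, 45, 85],
    [0, 0, 0, 0, 0, 45, 85],
    [0, 0, 0, 0, 0, 25, 85],
    [0, 0, 0, 0, 0, 12, 85],
    [0, 0, 0, 0, 0, 5, 85],
    [0, 0, 0, 0, 0, 0, 85],
    [0, 0, 0, 0, 0, 0, 85],
  ],
)

```text
t: 16.25
ee_pos: [0.4462, -0.2346, 0.0313]
ee_rot: [[-0.972, 0.234, 0.001], [0.234, 0.972, -0.001], [-0.001, -0.0, -1.0]]
wrist_force: [-0.1, 0.5, -0.3]
opening: 0.0848
finger_force: 0.0
```

Call:
send_rows(
  commands=[
    [0, 0, 0, 0, 0, 0, 60],
    [0, 0, 0, 0, 0, 0, 45],
    [0, 0, 0, 0, 0, 0, 45],
    [0, 0, 0, 0, 0, 0, 45],
    [0, 0, 0, 0, 0, 0, 45],
    [0, 0, 0, 0, 0, 0, 45],
  ],
)

```text
t: 16.85
ee_pos: [0.4457, -0.2343, 0.0306]
ee_rot: [[-0.972, 0.234, 0.0], [0.234, 0.972, -0.0], [-0.0, -0.0, -1.0]]
wrist_force: [-0.6, -0.3, -0.3]
opening: 0.045
finger_force: 0.0
```

Call:
send_rows(
  commands=[
    [0, 0, 0, 0, 0, 0, 80],
    [0, 0, 0, 0, 0, 0, 80],
    [0, 0, 0, 0, 0, 0, 80],
    [0, 0, 0, 0, 0, 8, 80],
    [0, 0, 0, 0, 0, 6, 80],
    [0, 0, 0, 0, 0, 0, 80],
    [0, 0, 0, 0, 0, 0, 45],
    [0, 0, 0, 0, 0, 0, 45],
    [0, 0, 0, 0, 0, 0, 45],
    [0, 0, 0, 0, 0, 0, 45],
  ],
)

```text
t: 17.85
ee_pos: [0.4458, -0.2344, 0.0167]
ee_rot: [[-0.972, 0.234, 0.0], [0.234, 0.972, -0.0], [-0.0, -0.0, -1.0]]
wrist_force: [-0.2, -0.3, 0.5]
opening: 0.0449
finger_force: 0.0
```

Run:
```python
from h import *
f=cam('wrist'); g=cam('side')
a=f['img']; b=g['img'][270:420,190:390]
o=np.hstack([cv2.resize(a,(400,300)),cv2.resize(b,(400,300))]); cv2.imwrite('pics/m8.png',o[:,:,::-1])
```

```text
(no output)
```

View pics/m8.png

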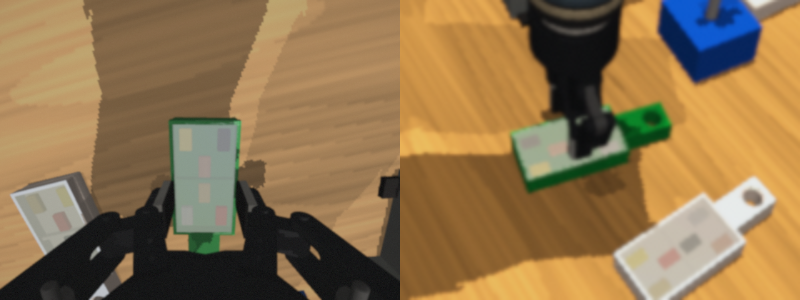

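The fingers are hovering just over the lid, so the real tips sit higher than the stated offset. I'll go lower.

Call:
send_rows(
  commands=[
    [0, 0, 0, 0, 0, 0, 80],
    [0, 0, 0, 0, 0, 0, 80],
    [0, 0, 0, 0, 0, 0, 80],
    [0, 0, 0, 0, 0, 7, 80],
    [0, 0, 0, 0, 0, 6, 80],
    [0, 0, 0, 0, 0, 0, 80],
    [0, 0, 0, 0, 0, 0, 45],
    [0, 0, 0, 0, 0, 0, 45],
    [0, 0, 0, 0, 0, 0, 45],
    [0, 0, 0, 0, 0, 0, 45],
  ],
)

```text
t: 18.95
ee_pos: [0.4458, -0.2344, 0.0037]
ee_rot: [[-0.972, 0.234, 0.0], [0.234, 0.972, -0.0], [-0.0, -0.0, -1.0]]
wrist_force: [-0.4, 0.1, 0.6]
opening: 0.045
finger_force: 0.0
```

Call:
send_rows(
  commands=[
    [0, 0, 0, 0, 0, 0, 35],
    [0, 0, 0, 0, 0, 0, 35],
    [0, 0, 0, 0, 0, 0, 35],
    [0, 0, 0, 0, 0, 0, 35],
  ],
)

```text
t: 19.35
ee_pos: [0.4457, -0.2343, 0.0036]
ee_rot: [[-0.972, 0.234, 0.0], [0.234, 0.972, -0.0], [-0.0, -0.0, -1.0]]
wrist_force: [-0.6, -0.1, -0.2]
opening: 0.0351
finger_force: 0.0
```

Run:
```python
from h import *
f=cam('wrist'); g=cam('side')
a=f['img'][120:330,140:420]; b=g['img'][290:380,240:360]
o=np.hstack([cv2.resize(a,(400,300)),cv2.resize(b,(400,300))]); cv2.imwrite('pics/m9.png',o[:,:,::-1])
```

```text
(no output)
```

View pics/m9.png

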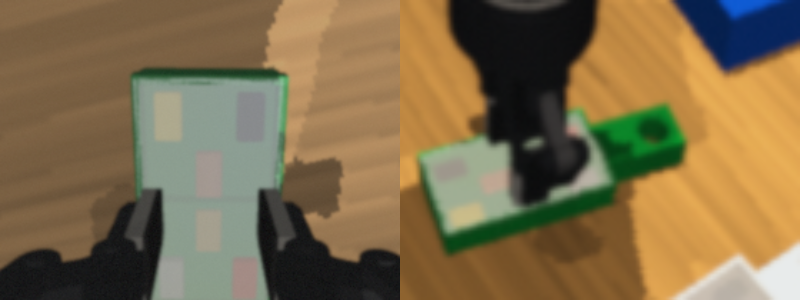

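The fingers are still above the lid, which they overlap at (145,230) and (275,230).

Call:
send_rows(
  commands=[
    [0, 0, 0, 0, 0, 0, 75],
    [0, 0, 0, 0, 0, 0, 75],
    [0, 0, 0, 0, 0, 0, 75],
    [0, 0, 0, 0, 0, 5, 75],
    [0, 0, 0, 0, 0, 5, 75],
    [0, 0, 0, 0, 0, 0, 75],
    [0, 0, 0, 0, 0, 0, 45],
    [0, 0, 0, 0, 0, 0, 45],
    [0, 0, 0, 0, 0, 0, 45],
    [0, 0, 0, 0, 0, 0, 45],
  ],
)

```text
t: 20.45
ee_pos: [0.4457, -0.2343, -0.006]
ee_rot: [[-0.972, 0.234, 0.0], [0.234, 0.972, -0.0], [-0.0, -0.0, -1.0]]
wrist_force: [-1.1, 1.6, 5.0]
opening: 0.0519
finger_force: 63.0
```

Call:
send_rows(
  commands=[
    [0, 0, 0, 0, 0, 0, 75],
    [0, 0, 0, 0, 0, 0, 75],
    [0, 0, 0, 0, 0, 0, 75],
    [0, 0, 0, 0, 0, 4, 75],
    [0, 0, 0, 0, 0, 4, 75],
    [0, 0, 0, 0, 0, 0, 75],
    [0, 0, 0, 0, 0, 0, 45],
    [0, 0, 0, 0, 0, 0, 45],
    [0, 0, 0, 0, 0, 0, 45],
    [0, 0, 0, 0, 0, 0, 45],
  ],
)

```text
t: 21.45
ee_pos: [0.4458, -0.2344, -0.0142]
ee_rot: [[-0.972, 0.234, 0.0], [0.234, 0.972, -0.0], [-0.0, -0.0, -1.0]]
wrist_force: [-0.9, 0.1, 3.6]
opening: 0.0526
finger_force: 63.0
```

Call:
send_rows(
  commands=[
    [0, 0, 0, 0, 0, -20, 45],
    [0, 0, 0, 0, 0, -40, 45],
    [0, 0, 0, 0, 0, -40, 45],
    [0, 0, 0, 0, 0, -40, 45],
    [0, 0, 0, 0, 0, -40, 45],
    [0, 0, -5.9, 0, 0, 0, 45],
    [0, 0, 0, 0, 0, 0, 45],
    [0, 0, 0, 0, 0, 0, 45],
    [0, 0, 0, 0, 0, 0, 45],
  ],
)

```text
t: 22.35
ee_pos: [0.445, -0.2339, 0.1644]
ee_rot: [[-0.991, 0.135, -0.002], [0.135, 0.991, 0.001], [0.002, 0.001, -1.0]]
wrist_force: [-1.0, -0.5, -0.6]
opening: 0.0526
finger_force: 63.2
```

Run:
```python
from h import *
go([.5452,-.0467,.166],-.133); print(ctrl.state()['opening'])
f=cam('wrist'); r=ctrl.trace('case1_mid','wrist')
for x in r[:1]:
    ys,xs=np.where(x['pixels']); print(x['p'],xs.min(),xs.max(),ys.min(),ys.max())
p,R=robot(); b=p[:2]+.05*R[:2,0]; print('rear top edge expected',proj(f,[[*(b+.027*R[:2,1]),p[2]+.036],[*(b-.027*R[:2,1]),p[2]+.036]]).round(1))
```

```text
turn -0.1 shift mm [-74.5 198.9  -1.6] now [ 0.445  -0.2339  0.1644]
0.05260501593487749
0.96 225 350 171 354
rear top edge expected [[346.3 182.2]
 [221.1 182.4]]
```

Call:
send_rows(
  commands=[
    [0, 0, 0, -15, 40, 0, 45],
    [0, 0, 0, -15, 40, 0, 45],
    [0, 0, 0, -15, 40, 0, 45],
    [0, 0, 0, -15, 40, 0, 45],
    [0, 0, 0, -14, 39, 0, 45],
    [0, 0, 0, 0, 0, 0, 45],
    [0, 0, 0, 0, 0, 0, 45],
    [0, 0, 0, 0, 0, 0, 45],
  ],
)

```text
t: 23.25
ee_pos: [0.5449, -0.0474, 0.1651]
ee_rot: [[-0.991, 0.134, -0.001], [0.134, 0.991, -0.0], [0.001, -0.0, -1.0]]
wrist_force: [0.4, -0.5, -0.5]
opening: 0.0527
finger_force: 63.3
```

Run:
```python
from h import *
go([.5452,-.0467,.027],-.133); print(ctrl.state()['opening'])
f=cam('top'); print('hole px',proj(f,[[.6285,-.0578,.2]]))
r=ctrl.trace('case1_mid','top')
for x in r[:1]: print(x['p'],fitcase(f,x['pixels'],.18,[.5452,-.0467,-.133]))
save(f,'top9.png')
```

```text
turn -0.1 shift mm [ -0.2   0.8 138.1] now [ 0.5449 -0.0474  0.1651]
0.05273337031445965
hole px [[310.6945944  203.25557285]]
0.51 (array([ 0.5452, -0.0467, -0.133 ]), np.float64(0.0))
```

Call:
send_rows(
  commands=[
    [0, 0, 0, 0, 1, 30, 45],
    [0, 0, 0, 0, 0, 30, 45],
    [0, 0, 0, 0, 0, 30, 45],
    [0, 0, 0, 0, 0, 25, 45],
    [0, 0, 0, 0, 0, 12, 45],
    [0, 0, 0, 0, 0, 5, 45],
    [0, 0, 0, 0, 0, 3, 45],
    [0, 0, 0, 0, 0, 0, 45],
    [0, 0, 0, 0, 0, 0, 45],
  ],
)

```text
t: 24.25
ee_pos: [0.5473, -0.0468, 0.037]
ee_rot: [[-0.991, 0.135, 0.008], [0.135, 0.991, 0.0], [-0.007, 0.001, -1.0]]
wrist_force: [-16.3, 4.4, 62.3]
opening: 0.0526
finger_force: 110.5
```

Call:
send_rows(
  commands=[
    [0, 0, 0, 0, 0, -8, 45],
    [0, 0, 0, 0, 0, -6, 45],
    [0, 0, 0, 0, 0, 0, 45],
    [0, 0, 0, 0, 0, 0, 45],
  ],
)

```text
t: 24.65
ee_pos: [0.5454, -0.0464, 0.0441]
ee_rot: [[-0.991, 0.134, -0.001], [0.134, 0.991, -0.0], [0.0, -0.0, -1.0]]
wrist_force: [0.3, -0.6, -0.7]
opening: 0.0527
finger_force: 103.4
```

Run:
```python
from h import *
p,R=robot(); s=ctrl.state(); print(p.round(4),s['wrist_force'].round(1),s['opening'])
f=cam('wrist'); g=cam('side')
print('side rackbore',proj(g,[[.6285,-.0578,.04]]),'casemid',proj(g,[[*p[:2],p[2]+.025]]))
a=f['img'][100:340,120:440]; b=g['img'][160:310,210:360]
o=np.hstack([cv2.resize(a,(400,300)),cv2.resize(b,(400,400))[50:350]]); cv2.imwrite('pics/m10.png',o[:,:,::-1])
```

```text
[ 0.5454 -0.0464  0.0441] [ 0.3 -0.6 -0.7] 0.05271195233499471
side rackbore [[298.90761532 241.61791619]] casemid [[266.08155687 242.75025717]]
```

View pics/m10.png

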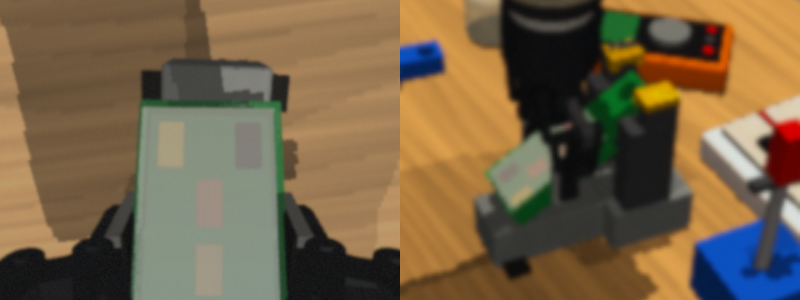

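The held case has pitched nose-up because its box front caught on the cheeks. The placement was about 5 mm too far forward. The spindle had been leaning in the grip, and the top camera's numbers were right. I'll take the case back to the table, release it flat and measure again.

Call:
send_rows(
  commands=[
    [0, 0, 0, 3, 0, -20, 45],
    [0, 0, 0, 3, 0, -40, 45],
    [0, 0, 0, 0, 0, -40, 45],
    [0, 0, 0, 0, 0, -40, 45],
    [0, 0, 0, 15, -40, 0, 45],
    [0, 0, 0, 15, -40, 0, 45],
    [0, 0, 0, 15, -40, 0, 45],
    [0, 0, 0, 15, -40, 0, 45],
    [0, 0, 0, 14, -40, 20, 45],
    [0, 0, 0, 0, 0, 40, 45],
    [0, 0, 0, 0, 0, 40, 45],
    [0, 0, 0, 0, 0, 35, 45],
  ],
)

```text
t: 25.95
ee_pos: [0.4388, -0.2337, 0.0474]
ee_rot: [[-0.991, 0.134, -0.001], [0.134, 0.991, 0.0], [0.001, 0.0, -1.0]]
wrist_force: [-0.6, -0.8, -1.1]
opening: 0.0525
finger_force: 103.2
```

Call:
send_rows(
  commands=[
    [0, 0, 0, 0, 0, 20, 45],
    [0, 0, 0, 0, 0, 5, 45],
    [0, 0, 0, 0, 0, 5, 45],
    [0, 0, 0, 0, 0, 0, 45],
  ],
)

```text
t: 26.35
ee_pos: [0.4401, -0.2336, 0.0198]
ee_rot: [[-0.991, 0.133, 0.0], [0.133, 0.991, -0.0], [-0.0, -0.0, -1.0]]
wrist_force: [0.0, -1.2, -0.2]
opening: 0.0525
finger_force: 103.2
```

Call:
send_rows(
  commands=[
    [0, 0, 0, 0, 0, 4, 45],
    [0, 0, 0, 0, 0, 4, 45],
    [0, 0, 0, 0, 0, 0, 45],
    [0, 0, 0, 0, 0, 0, 45],
  ],
)

```text
t: 26.75
ee_pos: [0.4398, -0.2335, 0.0117]
ee_rot: [[-0.991, 0.133, 0.0], [0.133, 0.991, -0.0], [-0.0, -0.0, -1.0]]
wrist_force: [0.6, -0.3, -1.2]
opening: 0.0525
finger_force: 103.2
```

Call:
send_rows(
  commands=[
    [0, 0, 0, 0, 0, 4, 45],
    [0, 0, 0, 0, 0, 4, 45],
    [0, 0, 0, 0, 0, 0, 45],
    [0, 0, 0, 0, 0, 0, 80],
    [0, 0, 0, 0, 0, 0, 85],
    [0, 0, 0, 0, 0, 0, 85],
    [0, 0, 0, 0, 0, 0, 85],
    [0, 0, 0, 0, 0, -50, 85],
    [0, 0, 0, 0, 0, -50, 85],
    [0, 0, 0, 0, 0, -50, 85],
    [0, 0, 0, 0, 0, -50, 85],
    [0, 0, 0, 0, 0, 0, 85],
  ],
)

```text
t: 27.95
ee_pos: [0.4425, -0.2349, 0.2102]
ee_rot: [[-0.991, 0.133, 0.009], [0.133, 0.991, -0.005], [-0.01, -0.004, -1.0]]
wrist_force: [0.5, -0.2, -0.1]
opening: 0.0851
finger_force: 0.0
```

Call:
send_rows(
  commands=[
    [0, 0, 0, 0, 0, 0, 85],
    [0, 0, 0, 0, 0, 0, 85],
  ],
)

```text
t: 28.15
ee_pos: [0.4392, -0.2332, 0.2026]
ee_rot: [[-0.991, 0.133, -0.001], [0.133, 0.991, 0.001], [0.001, 0.0, -1.0]]
wrist_force: [0.0, 0.3, -0.9]
opening: 0.0851
finger_force: 0.0
```

```bash
cat >> h.py <<'E'
def seecase(i,cams,p0,z0=0.):
    out=[]
    for n in cams:
        f=cam(n)
        for r in ctrl.trace(f'case{i}_mid',n)[:2]:
            q,v=fitcase(f,r['pixels'],z0,p0)
            if v>.3: print(i,n,round(r['p'],2),q.round(4),round(v,3))
E
python3 - <<'E'
from h import *
p,R=robot(); print(p.round(4))
seecase(1,['wrist','side','top'],[.44,-.234,-.135])
f=cam('top'); g=cam('side')
for F,roi in ((f,(330,180,380,225)),(g,(320,180,390,280))):
    m=colour(F,(-8,130,40),(8,255,255),roi); print(m.sum(),fitbox(F,m,[.644,-.204,-.2],(.02,.02,.141,.185)))
E
```

```text
[ 0.4392 -0.2332  0.2026]
1 wrist 0.77 [ 0.4488 -0.2347 -0.1591] 0.959
1 side 0.87 [ 0.449  -0.235  -0.1561] 0.97
1 top 0.73 [ 0.4514 -0.2354 -0.1702] 0.625
73 (array([ 0.65026439, -0.20324328, -0.19924616]), np.float64(0.8138530128234592))
404 (array([ 0.6461823 , -0.20306959, -0.2522507 ]), np.float64(0.7595650347692164))
```

Run:
```python
from h import *
go([.4490,-.235,-.0142],-.158)
```

```text
turn 1.4 shift mm [-9.600e+00 -1.000e-01  2.173e+02] now [ 0.4396 -0.2334  0.2031]
```

Call:
send_rows(
  commands=[
    [0, 0, 1.4, -10, 0, 40, 85],
    [0, 0, 0, 0, 0, 45, 85],
    [0, 0, 0, 0, 0, 45, 80],
    [0, 0, 0, 0, 0, 45, 75],
    [0, 0, 0, 0, 0, 25, 75],
    [0, 0, 0, 0, 0, 10, 75],
    [0, 0, 0, 0, 0, 6, 75],
    [0, 0, 0, 0, 0, 0, 75],
    [0, 0, 0, 0, 0, 0, 75],
  ],
)

```text
t: 29.45
ee_pos: [0.4506, -0.2354, -0.0112]
ee_rot: [[-0.988, 0.157, 0.002], [0.157, 0.988, -0.001], [-0.002, -0.001, -1.0]]
wrist_force: [0.9, 0.2, -0.3]
opening: 0.075
finger_force: 0.0
```

Call:
send_rows(
  commands=[
    [0, 0, 0, 0, 0, 0, 45],
    [0, 0, 0, 0, 0, 0, 45],
    [0, 0, 0, 0, 0, 0, 45],
    [0, 0, 0, 0, 0, 0, 45],
    [0, 0, 0, 0, 0, 0, 45],
  ],
)

```text
t: 29.95
ee_pos: [0.4504, -0.2353, -0.011]
ee_rot: [[-0.988, 0.157, 0.002], [0.157, 0.988, -0.001], [-0.002, -0.001, -1.0]]
wrist_force: [-0.8, 0.2, 8.4]
opening: 0.0524
finger_force: 62.5
```

Call:
send_rows(
  commands=[
    [0, 0, 0, 0, 0, -20, 45],
    [0, 0, 0, 0, 0, -40, 45],
    [0, 0, 0, 0, 0, -40, 45],
    [0, 0, 0, 0, 0, -40, 45],
    [0, 0, 0, 0, 0, -40, 45],
    [0, 0, -1.4, 0, 0, 0, 45],
    [0, 0, 0, 0, 0, 0, 45],
    [0, 0, 0, 0, 0, 0, 45],
    [0, 0, 0, 0, 0, 0, 45],
  ],
)

```text
t: 30.85
ee_pos: [0.4488, -0.2344, 0.1662]
ee_rot: [[-0.991, 0.133, -0.002], [0.133, 0.991, 0.001], [0.002, 0.001, -1.0]]
wrist_force: [0.3, -0.6, -2.1]
opening: 0.0525
finger_force: 63.9
```

Run:
```python
from h import *
go([.6235-.0853*np.cos(-.131),-.0578-.0853*np.sin(-.131),.166],-.131)
p,R=robot(); f=cam('wrist'); r=ctrl.trace('case1_mid','wrist')[0]; ys,xs=np.where(r['pixels']); print(r['p'],xs.min(),xs.max(),ys.min(),ys.max())
f0=fitcase(f,r['pixels'],p[2]+.014,[*p[:2],-.131]); print(f0,p)
```

```text
turn -0.2 shift mm [-64.8 197.9   0.2] now [ 0.4488 -0.2344  0.1662]
0.59 225 348 171 354
(array([ 0.44787162, -0.23295733, -0.1358203 ]), np.float64(0.8064280519724358)) [ 0.44884995 -0.23439133  0.16620376]
```

Call:
send_rows(
  commands=[
    [0, 0, -0.2, -13, 40, 0, 45],
    [0, 0, 0, -13, 40, 0, 45],
    [0, 0, 0, -13, 40, 0, 45],
    [0, 0, 0, -13, 39, 0, 45],
    [0, 0, 0, -13, 39, 0, 45],
    [0, 0, 0, 0, 0, 0, 45],
    [0, 0, 0, 0, 0, 0, 45],
    [0, 0, 0, 0, 0, 20, 45],
    [0, 0, 0, 0, 0, 20, 45],
    [0, 0, 0, 0, 0, 0, 45],
    [0, 0, 0, 0, 0, 0, 45],
  ],
)

```text
t: 32.05
ee_pos: [0.5393, -0.0479, 0.1276]
ee_rot: [[-0.991, 0.131, -0.001], [0.131, 0.991, -0.0], [0.001, -0.0, -1.0]]
wrist_force: [-0.3, 0.3, -1.1]
opening: 0.0522
finger_force: 63.8
```

Call:
send_rows(
  commands=[
    [0, 0, 0, 0, 1, 15, 45],
    [0, 0, 0, 0, 0, 15, 45],
    [0, 0, 0, 0, 0, 0, 45],
    [0, 0, 0, 0, 0, 0, 45],
  ],
)

```text
t: 32.45
ee_pos: [0.5403, -0.0464, 0.0985]
ee_rot: [[-0.991, 0.13, 0.001], [0.13, 0.991, -0.0], [-0.001, -0.0, -1.0]]
wrist_force: [-0.2, 0.2, -0.4]
opening: 0.0523
finger_force: 63.9
```

Call:
send_rows(
  commands=[
    [0, 0, 0, 0, 0, 15, 45],
    [0, 0, 0, 0, 0, 15, 45],
    [0, 0, 0, 0, 0, 0, 45],
    [0, 0, 0, 0, 0, 0, 45],
  ],
)

```text
t: 32.85
ee_pos: [0.5405, -0.0462, 0.0686]
ee_rot: [[-0.992, 0.13, 0.001], [0.13, 0.992, -0.0], [-0.001, -0.0, -1.0]]
wrist_force: [0.8, 1.2, -0.3]
opening: 0.0525
finger_force: 63.9
```

Call:
send_rows(
  commands=[
    [0, 0, 0, 0, 0, 15, 45],
    [0, 0, 0, 0, 0, 13, 45],
    [0, 0, 0, 0, 0, 0, 45],
    [0, 0, 0, 0, 0, 0, 45],
  ],
)

```text
t: 33.25
ee_pos: [0.5406, -0.0461, 0.0406]
ee_rot: [[-0.992, 0.13, 0.001], [0.13, 0.992, -0.0], [-0.001, -0.0, -1.0]]
wrist_force: [0.4, -0.1, -1.6]
opening: 0.0524
finger_force: 63.9
```

Call:
send_rows(
  commands=[
    [0, 0, 0, 1, -1, 5, 45],
    [0, 0, 0, 0, 0, 4, 45],
    [0, 0, 0, 0, 0, 1, 45],
    [0, 0, 0, 0, 0, 0, 45],
    [0, 0, 0, 0, 0, 0, 45],
  ],
)

```text
t: 33.75
ee_pos: [0.539, -0.0469, 0.0296]
ee_rot: [[-0.992, 0.13, -0.0], [0.13, 0.992, -0.0], [-0.0, -0.0, -1.0]]
wrist_force: [-0.5, -0.0, -1.1]
opening: 0.0528
finger_force: 63.9
```

Call:
send_rows(
  commands=[
    [0, 0, 0, 0, 0, 0.5, 60],
    [0, 0, 0, 0, 0, 0, 70],
    [0, 0, 0, 0, 0, 0, 75],
    [0, 0, 0, 0, 0, -20, 75],
    [0, 0, 0, 0, 0, -45, 75],
    [0, 0, 0, 0, 0, -45, 75],
    [0, 0, 0, 0, 0, -45, 75],
    [0, 0, 0, 0, 0, -45, 75],
    [0, 0, 0, -40, 0, 0, 80],
    [0, 0, 0, -40, 0, 0, 85],
    [0, 0, 0, 0, 0, 0, 85],
    [0, 0, 0, 0, 0, 0, 85],
  ],
)

```text
t: 34.95
ee_pos: [0.6184, -0.0573, 0.228]
ee_rot: [[-0.992, 0.13, -0.002], [0.13, 0.992, 0.0], [0.002, -0.0, -1.0]]
wrist_force: [0.2, 0.6, -0.2]
opening: 0.0851
finger_force: 0.0
```

Run:
```python
from h import *
p,R=robot(); print(p.round(4))
f=cam('wrist'); print('bore pred',proj(f,[[.6235,-.0578,.062],[.6235,-.0578,.04]]),'jac/cm',(proj(f,[[.6335,-.0578,.062],[.6235,-.0478,.062]])-proj(f,[[.6235,-.0578,.062]])).round(1))
x=[.539,-.0469,-.131]
r=ctrl.trace('case1_mid','wrist')
for q in r[:1]: print(q['p'],fitcase(f,q['pixels'],.04,x))
u,v=proj(f,[[.6235,-.0578,.062]])[0].astype(int); print(u,v)
a=f['img'][v-45:v+45,u-60:u+60]; cv2.imwrite('pics/w11.png',cv2.resize(a,(800,600),interpolation=cv2.INTER_CUBIC)[:,:,::-1])
for n in ('top','side'): seecase(1,[n],x,.04)
```

```text
[ 0.6184 -0.0573  0.228 ]
bore pred [[285.79254586 197.66061496]
 [285.84458767 193.46657768]] jac/cm [[ 1.1  8.4]
 [ 8.7 -1.1]]
0.61 (array([ 0.53836789, -0.04580646, -0.1354009 ]), np.float64(0.9500254942480612))
285 197
1 side 0.65 [ 0.5373 -0.0454 -0.1195] 0.814
```

View pics/w11.png

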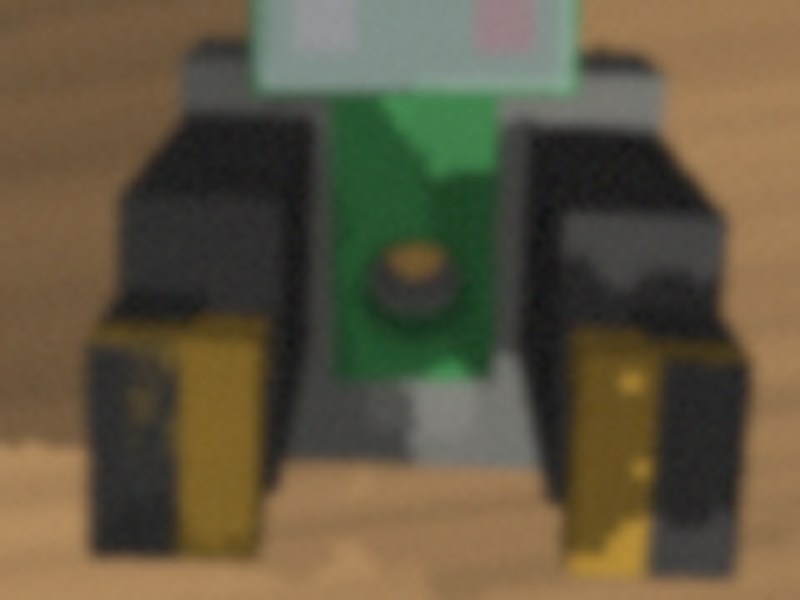

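The close view shows the brass plunger through the lug hole, with the hole at (415,282) and the brass at (415,260). The green case lies flat with its hole about 2 mm short of the bore axis. Next is the white case.

Run:
```python
from h import *
go([.468,-.3705,.204],.019)
```

```text
turn -8.5 shift mm [ 155.5 -310.4   25.6] now [ 0.6176 -0.0572  0.2296]
```

Call:
send_rows(
  commands=[
    [0, 0, -8.5, 0, 0, 0, 85],
    [0, 0, 0, 19, -39, 0, 85],
    [0, 0, 0, 19, -39, 0, 85],
    [0, 0, 0, 19, -39, 0, 85],
    [0, 0, 0, 19, -39, 0, 85],
    [0, 0, 0, 20, -39, 0, 85],
    [0, 0, 0, 20, -39, 0, 85],
    [0, 0, 0, 20, -38, 15, 85],
    [0, 0, 0, 20, -38, 10, 85],
    [0, 0, 0, 0, 0, 0, 85],
    [0, 0, 0, 0, 0, 0, 85],
    [0, 0, 0, 0, 0, 0, 85],
  ],
)

```text
t: 36.45
ee_pos: [0.4682, -0.3694, 0.2047]
ee_rot: [[-1.0, -0.019, 0.001], [-0.019, 1.0, -0.0], [-0.001, -0.0, -1.0]]
wrist_force: [0.9, -0.3, 0.5]
opening: 0.085
finger_force: 0.0
```

Run:
```python
from h import *
seecase(3,['wrist','side','top'],[.469,-.371,.019])
seecase(1,['wrist'],[.539,-.0469,-.131],.04)
go([.469,-.3705,-.0125],.019)
```

```text
3 wrist 0.88 [ 0.4666 -0.369   0.0149] 0.969
3 side 0.89 [ 0.4658 -0.3705  0.018 ] 0.975
3 top 0.6 [ 0.4687 -0.3702  0.0219] 0.802
1 wrist 0.73 [ 0.5035 -0.0367 -0.1953] 0.809
turn 0.0 shift mm [ -0.7  -0.9 216.7] now [ 0.4683 -0.3696  0.2042]
```

Call:
send_rows(
  commands=[
    [0, 0, 0, 1, 0, 40, 85],
    [0, 0, 0, 0, 0, 45, 85],
    [0, 0, 0, 0, 0, 45, 80],
    [0, 0, 0, 0, 0, 45, 75],
    [0, 0, 0, 0, 0, 25, 75],
    [0, 0, 0, 0, 0, 10, 75],
    [0, 0, 0, 0, 0, 6, 75],
    [0, 0, 0, 0, 0, 0, 75],
    [0, 0, 0, 0, 0, 0, 75],
  ],
)

```text
t: 37.75
ee_pos: [0.4678, -0.3708, -0.0105]
ee_rot: [[-1.0, -0.018, 0.002], [-0.018, 1.0, -0.002], [-0.002, -0.002, -1.0]]
wrist_force: [-0.4, 0.5, -1.0]
opening: 0.0753
finger_force: 0.0
```

Call:
send_rows(
  commands=[
    [0, 0, 0, 0, 0, 0, 45],
    [0, 0, 0, 0, 0, 0, 45],
    [0, 0, 0, 0, 0, 0, 45],
    [0, 0, 0, 0, 0, 0, 45],
    [0, 0, 0, 0, 0, 0, 45],
  ],
)

```text
t: 38.25
ee_pos: [0.4677, -0.3706, -0.0103]
ee_rot: [[-1.0, -0.018, 0.002], [-0.018, 1.0, -0.002], [-0.002, -0.002, -1.0]]
wrist_force: [-1.4, 0.9, 7.5]
opening: 0.052
finger_force: 62.8
```

Call:
send_rows(
  commands=[
    [0, 0, 0, 0, 0, -20, 45],
    [0, 0, 0, 0, 0, -40, 45],
    [0, 0, 0, 0, 0, -40, 45],
    [0, 0, 0, 0, 0, -40, 45],
    [0, 0, 0, 0, 0, -40, 45],
    [0, 0, 0, 0, 0, 0, 45],
    [0, 0, 8.5, 0, 0, 0, 45],
    [0, 0, 0, 0, 0, 0, 45],
    [0, 0, 0, 0, 0, 0, 45],
  ],
)

```text
t: 39.15
ee_pos: [0.4666, -0.3698, 0.1675]
ee_rot: [[-0.992, 0.126, -0.001], [0.126, 0.992, 0.0], [0.001, 0.0, -1.0]]
wrist_force: [-0.0, 0.3, -1.8]
opening: 0.0524
finger_force: 64.2
```

Run:
```python
from h import *
go([.540,-.0468,.166],-.131)
p,R=robot(); f=cam('wrist'); r=ctrl.trace('case3_mid','wrist')[0]; ys,xs=np.where(r['pixels']); print(r['p'],xs.min(),xs.max(),ys.min(),ys.max())
```

```text
turn 0.3 shift mm [-30.6 329.8   1.5] now [ 0.4666 -0.3698  0.1675]
0.71 226 347 170 354
```

Call:
send_rows(
  commands=[
    [0, 0, 0.3, 0, 42, 0, 45],
    [0, 0, 0, 0, 42, 0, 45],
    [0, 0, 0, 0, 42, 0, 45],
    [0, 0, 0, 0, 42, 0, 45],
    [0, 0, 0, 0, 42, 0, 45],
    [0, 0, 0, -10, 40, 0, 45],
    [0, 0, 0, -10, 40, 0, 45],
    [0, 0, 0, -10.6, 39.8, 0, 45],
    [0, 0, 0, 0, 0, 0, 45],
    [0, 0, 0, 0, 0, 0, 45],
    [0, 0, 0, 0, 0, 0, 45],
  ],
)

```text
t: 40.35
ee_pos: [0.5411, -0.0479, 0.1678]
ee_rot: [[-0.991, 0.134, -0.001], [0.134, 0.991, -0.0], [0.001, -0.0, -1.0]]
wrist_force: [0.0, -0.3, -2.2]
opening: 0.0526
finger_force: 64.3
```

Run:
```python
from h import *
go([.540,-.0468,.054],-.131)
```

```text
turn -0.2 shift mm [  1.2   1.  113.8] now [ 0.5411 -0.0479  0.1678]
```

Call:
send_rows(
  commands=[
    [0, 0, 0, 1, 1, 20, 45],
    [0, 0, 0, 0, 0, 25, 45],
    [0, 0, 0, 0, 0, 25, 45],
    [0, 0, 0, 0, 0, 0, 45],
    [0, 0, 0, 0, 0, 0, 45],
  ],
)

```text
t: 40.85
ee_pos: [0.5403, -0.0472, 0.0984]
ee_rot: [[-0.991, 0.136, -0.001], [0.136, 0.991, -0.0], [0.001, -0.0, -1.0]]
wrist_force: [-0.5, -0.5, -1.1]
opening: 0.0521
finger_force: 64.2
```

Call:
send_rows(
  commands=[
    [0, 0, 0, 0.5, 0, 15, 45],
    [0, 0, 0, 0, 0, 15, 45],
    [0, 0, 0, 0, 0, 10, 45],
    [0, 0, 0, 0, 0, 3, 45],
    [0, 0, 0, 0, 0, 0, 45],
    [0, 0, 0, 0, 0, 0, 45],
  ],
)

```text
t: 41.45
ee_pos: [0.5407, -0.0463, 0.0558]
ee_rot: [[-0.991, 0.135, 0.001], [0.135, 0.991, -0.0], [-0.001, -0.0, -1.0]]
wrist_force: [-0.3, 0.5, -1.3]
opening: 0.0523
finger_force: 64.3
```

Call:
send_rows(
  commands=[
    [0, 0, 0, 0.5, 0, 2, 45],
    [0, 0, 0, 0, 0, 1, 45],
    [0, 0, 0, 0, 0, 0, 45],
    [0, 0, 0, 0, 0, 0, 60],
    [0, 0, 0, 0, 0, 0, 70],
    [0, 0, 0, 0, 0, 0, 75],
    [0, 0, 0, 0, 0, -20, 75],
    [0, 0, 0, 0, 0, -45, 75],
    [0, 0, 0, 0, 0, -45, 75],
    [0, 0, 0, 0, 0, -40, 75],
    [0, 0, 0, 0, 0, 0, 75],
    [0, 0, 0, 0, 0, 0, 75],
  ],
)

```text
t: 42.65
ee_pos: [0.5403, -0.0462, 0.203]
ee_rot: [[-0.991, 0.135, 0.002], [0.135, 0.991, -0.0], [-0.002, -0.0, -1.0]]
wrist_force: [-0.5, 0.2, -0.4]
opening: 0.0751
finger_force: 0.0
```

Run:
```python
from h import *
go([.482,.2325,.204],-.21)
```

```text
turn 4.3 shift mm [115.1 260.4  -1. ] now [ 0.5403 -0.0462  0.203 ]
```

Call:
send_rows(
  commands=[
    [0, 0, 4.3, 0, 0, 0, 85],
    [0, 0, 0, 18, 40, 0, 85],
    [0, 0, 0, 18, 40, 0, 85],
    [0, 0, 0, 18, 40, 0, 85],
    [0, 0, 0, 18, 40, 0, 85],
    [0, 0, 0, 18, 40, 0, 85],
    [0, 0, 0, 18, 40, 0, 85],
    [0, 0, 0, 7, 20, 0, 85],
    [0, 0, 0, 0, 0, 0, 85],
    [0, 0, 0, 0, 0, 0, 85],
    [0, 0, 0, 0, 0, 0, 85],
  ],
)

```text
t: 43.75
ee_pos: [0.4813, 0.2312, 0.2012]
ee_rot: [[-0.978, 0.21, -0.001], [0.21, 0.978, -0.001], [0.001, -0.001, -1.0]]
wrist_force: [0.0, -0.5, 0.4]
opening: 0.0854
finger_force: 0.0
```

Run:
```python
from h import *
seecase(0,['wrist','side','top'],[.482,.232,-.21])
seecase(2,['wrist','side','top'],[.48,.37,-.24])
seecase(3,['side'],[.539,-.0469,-.131],.062)
go([.482,.2325,-.0115],-.21)
```

```text
0 wrist 0.86 [ 0.4688  0.276  -0.2392] 0.968
0 side 0.86 [ 0.4684  0.2763 -0.2362] 0.945
0 top 0.55 [ 0.4682  0.2588 -0.0489] 0.431
2 wrist 0.59 [ 0.478   0.3723 -0.2353] 0.961
2 side 0.9 [ 0.4791  0.3726 -0.2523] 0.929
3 side 0.86 [ 0.5371 -0.0437 -0.0864] 0.784
turn -0.0 shift mm [ -0.4   0.4 213.5] now [0.4815 0.2322 0.202 ]
```

The blue case has been knocked to (0.4686, 0.276), so I'll pick it up there.

Run:
```python
from h import *
go([.4688,.2762,-.0120],-.237)
```

```text
turn 1.5 shift mm [ 22.7  39.8 214. ] now [0.4815 0.2322 0.202 ]
```

Call:
send_rows(
  commands=[
    [0, 0, 1.5, 0, 0, 0, 85],
    [0, 0, 0, 22.7, 39.8, 0, 85],
    [0, 0, 0, 0, 0, 40, 85],
    [0, 0, 0, 0, 0, 45, 80],
    [0, 0, 0, 0, 0, 45, 75],
    [0, 0, 0, 0, 0, 45, 75],
    [0, 0, 0, 0, 0, 24, 75],
    [0, 0, 0, 0, 0, 9, 75],
    [0, 0, 0, 0, 0, 5, 75],
    [0, 0, 0, 0, 0, 0, 75],
    [0, 0, 0, 0, 0, 0, 75],
  ],
)

```text
t: 45.55
ee_pos: [0.4697, 0.2767, -0.0097]
ee_rot: [[-0.972, 0.235, 0.002], [0.235, 0.972, 0.001], [-0.002, 0.001, -1.0]]
wrist_force: [-0.0, 0.0, -0.1]
opening: 0.075
finger_force: 0.0
```

Call:
send_rows(
  commands=[
    [0, 0, 0, 0, 0, 0, 45],
    [0, 0, 0, 0, 0, 0, 45],
    [0, 0, 0, 0, 0, 0, 45],
    [0, 0, 0, 0, 0, 0, 45],
    [0, 0, 0, 0, 0, 0, 45],
  ],
)

```text
t: 46.05
ee_pos: [0.4695, 0.2766, -0.0095]
ee_rot: [[-0.972, 0.235, 0.002], [0.235, 0.972, 0.001], [-0.002, 0.001, -1.0]]
wrist_force: [-1.2, -2.1, 8.5]
opening: 0.0522
finger_force: 62.4
```

Call:
send_rows(
  commands=[
    [0, 0, 0, 0, 0, -20, 45],
    [0, 0, 0, 0, 0, -40, 45],
    [0, 0, 0, 0, 0, -40, 45],
    [0, 0, 0, 0, 0, -40, 45],
    [0, 0, 0, 0, 0, -40, 45],
    [0, 0, -6.1, 0, 0, 0, 45],
    [0, 0, 0, 0, 0, 0, 45],
    [0, 0, 0, 0, 0, 0, 45],
    [0, 0, 0, 0, 0, 0, 45],
  ],
)

```text
t: 46.95
ee_pos: [0.4682, 0.2758, 0.1681]
ee_rot: [[-0.991, 0.132, -0.002], [0.132, 0.991, -0.001], [0.001, -0.001, -1.0]]
wrist_force: [-0.6, -0.3, -1.2]
opening: 0.0522
finger_force: 63.9
```

Run:
```python
from h import *
go([.541,-.0468,.166],-.131)
p,R=robot(); f=cam('wrist'); r=ctrl.trace('case0_mid','wrist')[0]; ys,xs=np.where(r['pixels']); print(r['p'],xs.min(),xs.max(),ys.min(),ys.max())
```

```text
turn -0.1 shift mm [-114.3 -310.3    2.1] now [0.4682 0.2758 0.1681]
0.84 227 348 172 355
```

Call:
send_rows(
  commands=[
    [0, 0, -0.1, -14, -39, 0, 45],
    [0, 0, 0, -14, -39, 0, 45],
    [0, 0, 0, -14, -39, 0, 45],
    [0, 0, 0, -14, -39, 0, 45],
    [0, 0, 0, -14, -39, 0, 45],
    [0, 0, 0, -14, -39, 0, 45],
    [0, 0, 0, -15, -38, 0, 45],
    [0, 0, 0, -15, -38, 0, 45],
    [0, 0, 0, 0, 0, 0, 45],
    [0, 0, 0, 0, 0, 0, 45],
    [0, 0, 0, 0, 0, 0, 45],
  ],
)

```text
t: 48.15
ee_pos: [0.5417, -0.0453, 0.1686]
ee_rot: [[-0.992, 0.128, -0.001], [0.128, 0.992, 0.0], [0.001, 0.0, -1.0]]
wrist_force: [-0.3, -0.5, -1.1]
opening: 0.0525
finger_force: 63.8
```

Run:
```python
from h import *
go([.541,-.0468,.077],-.131)
```

```text
turn 0.1 shift mm [ 0.5 -1.6 91.6] now [ 0.5417 -0.0453  0.1686]
```

Call:
send_rows(
  commands=[
    [0, 0, 0.1, 0.5, -1.5, 20, 45],
    [0, 0, 0, 0, 0, 25, 45],
    [0, 0, 0, 0, 0, 20, 45],
    [0, 0, 0, 0, 0, 0, 45],
    [0, 0, 0, 0, 0, 0, 45],
  ],
)

```text
t: 48.65
ee_pos: [0.5412, -0.0463, 0.1044]
ee_rot: [[-0.992, 0.128, -0.001], [0.128, 0.992, 0.0], [0.001, -0.0, -1.0]]
wrist_force: [-0.5, 0.1, -0.8]
opening: 0.0522
finger_force: 63.8
```

Call:
send_rows(
  commands=[
    [0, 0, 0, 0.5, 0, 12, 45],
    [0, 0, 0, 0, 0, 9, 45],
    [0, 0, 0, 0, 0, 4, 45],
    [0, 0, 0, 0, 0, 2, 45],
    [0, 0, 0, 0, 0, 0, 45],
    [0, 0, 0, 0, 0, 0, 45],
  ],
)

```text
t: 49.25
ee_pos: [0.5411, -0.0473, 0.0772]
ee_rot: [[-0.992, 0.13, 0.0], [0.13, 0.992, -0.0], [-0.0, -0.0, -1.0]]
wrist_force: [-0.3, 0.4, -1.2]
opening: 0.052
finger_force: 63.9
```

Call:
send_rows(
  commands=[
    [0, 0, 0, 0.5, 0.5, 1.5, 45],
    [0, 0, 0, 0, 0, 0.5, 45],
    [0, 0, 0, 0, 0, 0, 45],
    [0, 0, 0, 0, 0, 0, 60],
    [0, 0, 0, 0, 0, 0, 70],
    [0, 0, 0, 0, 0, 0, 75],
    [0, 0, 0, 0, 0, -20, 75],
    [0, 0, 0, 0, 0, -45, 75],
    [0, 0, 0, 0, 0, -40, 75],
    [0, 0, 0, 0, 0, -20, 75],
    [0, 0, 0, 0, 0, 0, 75],
    [0, 0, 0, 0, 0, 0, 75],
  ],
)

```text
t: 50.45
ee_pos: [0.5405, -0.0467, 0.2]
ee_rot: [[-0.992, 0.13, 0.0], [0.13, 0.992, -0.0], [-0.001, -0.0, -1.0]]
wrist_force: [-1.0, 0.8, -1.5]
opening: 0.0753
finger_force: 0.0
```

Run:
```python
from h import *
seecase(0,['wrist','side'],[.539,-.0469,-.131],.084)
go([.479,.3723,.203],-.24)
```

```text
0 wrist 0.92 [ 0.5411 -0.0455 -0.138 ] 0.96
0 side 0.74 [ 0.5387 -0.0457 -0.1289] 0.834
turn 6.3 shift mm [158.6 392.5  -4.2] now [ 0.5398 -0.0466  0.1988]
```

Call:
send_rows(
  commands=[
    [0, 0, 6.3, 0, 0, -4, 85],
    [0, 0, 0, 17.6, 43.6, 0, 85],
    [0, 0, 0, 17.6, 43.6, 0, 85],
    [0, 0, 0, 17.6, 43.6, 0, 85],
    [0, 0, 0, 17.6, 43.6, 0, 85],
    [0, 0, 0, 17.6, 43.6, 0, 85],
    [0, 0, 0, 17.6, 43.6, 0, 85],
    [0, 0, 0, 17.6, 43.6, 0, 85],
    [0, 0, 0, 17.6, 43.6, 0, 85],
    [0, 0, 0, 17.8, 43.7, 0, 85],
    [0, 0, 0, 0, 0, 0, 85],
    [0, 0, 0, 0, 0, 0, 85],
  ],
)

```text
t: 51.85
ee_pos: [0.4789, 0.3731, 0.2026]
ee_rot: [[-0.972, 0.235, -0.002], [0.235, 0.972, -0.002], [0.001, -0.002, -1.0]]
wrist_force: [-0.4, -0.6, 0.0]
opening: 0.0853
finger_force: 0.0
```

Run:
```python
from h import *
seecase(2,['wrist','side'],[.48,.372,-.24])
go([.479,.3723,-.012],-.24)
```

```text
2 wrist 0.91 [ 0.4783  0.371  -0.2369] 0.964
2 side 0.7 [ 0.4787  0.3718 -0.2281] 0.93
turn -0.1 shift mm [  1.3   1.  215.9] now [0.48   0.371  0.2039]
```

Call:
send_rows(
  commands=[
    [0, 0, 0, 1.5, 0.5, 40, 85],
    [0, 0, 0, 0, 0, 45, 85],
    [0, 0, 0, 0, 0, 45, 80],
    [0, 0, 0, 0, 0, 45, 75],
    [0, 0, 0, 0, 0, 24, 75],
    [0, 0, 0, 0, 0, 10, 75],
    [0, 0, 0, 0, 0, 6, 75],
    [0, 0, 0, 0, 0, 0, 75],
    [0, 0, 0, 0, 0, 0, 75],
  ],
)

```text
t: 52.95
ee_pos: [0.4794, 0.3736, -0.0095]
ee_rot: [[-0.971, 0.238, 0.002], [0.238, 0.971, 0.001], [-0.001, 0.002, -1.0]]
wrist_force: [0.3, 0.2, -0.3]
opening: 0.0749
finger_force: 0.0
```

Call:
send_rows(
  commands=[
    [0, 0, 0, 0, 0, 0, 45],
    [0, 0, 0, 0, 0, 0, 45],
    [0, 0, 0, 0, 0, 0, 45],
    [0, 0, 0, 0, 0, 0, 45],
    [0, 0, 0, 0, 0, 0, 45],
  ],
)

```text
t: 53.45
ee_pos: [0.4791, 0.3736, -0.0094]
ee_rot: [[-0.971, 0.238, 0.002], [0.238, 0.971, 0.001], [-0.002, 0.001, -1.0]]
wrist_force: [-0.6, -0.8, 8.4]
opening: 0.0525
finger_force: 62.7
```

Call:
send_rows(
  commands=[
    [0, 0, 0, 0, 0, -20, 45],
    [0, 0, 0, 0, 0, -40, 45],
    [0, 0, 0, 0, 0, -40, 45],
    [0, 0, 0, 0, 0, -40, 45],
    [0, 0, 0, 0, 0, -40, 45],
    [0, 0, -6.1, 0, 0, 0, 45],
    [0, 0, 0, 0, 0, 0, 45],
    [0, 0, 0, 0, 0, 0, 45],
    [0, 0, 0, 0, 0, 0, 45],
  ],
)

```text
t: 54.35
ee_pos: [0.4778, 0.3727, 0.168]
ee_rot: [[-0.991, 0.135, -0.002], [0.135, 0.991, -0.001], [0.001, -0.001, -1.0]]
wrist_force: [-0.5, -0.4, -1.9]
opening: 0.0521
finger_force: 63.8
```

Run:
```python
from h import *
go([.541,-.0468,.170],-.131)
p,R=robot(); f=cam('wrist'); r=ctrl.trace('case2_mid','wrist')[0]; ys,xs=np.where(r['pixels']); print(r['p'],xs.min(),xs.max(),ys.min(),ys.max())
```

```text
turn -0.3 shift mm [-117.4 -407.7   -2. ] now [0.4778 0.3727 0.168 ]
0.61 227 347 171 354
```

Call:
send_rows(
  commands=[
    [0, 0, -0.3, -13, -45, -2, 45],
    [0, 0, 0, -13, -45, 0, 45],
    [0, 0, 0, -13, -45, 0, 45],
    [0, 0, 0, -13, -45, 0, 45],
    [0, 0, 0, -13, -45, 0, 45],
    [0, 0, 0, -13, -45, 0, 45],
    [0, 0, 0, -13, -46, 0, 45],
    [0, 0, 0, -13, -46, 0, 45],
    [0, 0, 0, -13, -46, 0, 45],
    [0, 0, 0, 0, 0, 0, 45],
    [0, 0, 0, 0, 0, 0, 45],
    [0, 0, 0, 0, 0, 0, 45],
  ],
)

```text
t: 55.65
ee_pos: [0.5416, -0.0459, 0.1706]
ee_rot: [[-0.992, 0.128, -0.001], [0.128, 0.992, 0.0], [0.001, 0.0, -1.0]]
wrist_force: [-0.3, 0.4, -2.1]
opening: 0.0527
finger_force: 63.9
```

Run:
```python
from h import *
go([.541,-.0468,.098],-.131)
```

```text
turn 0.1 shift mm [ 0.5 -0.9 72.6] now [ 0.5416 -0.0459  0.1706]
```

Call:
send_rows(
  commands=[
    [0, 0, 0, 0.5, -1, 20, 45],
    [0, 0, 0, 0, 0, 20, 45],
    [0, 0, 0, 0, 0, 20, 45],
    [0, 0, 0, 0, 0, 9, 45],
    [0, 0, 0, 0, 0, 3, 45],
    [0, 0, 0, 0, 0, 0, 45],
    [0, 0, 0, 0, 0, 0, 45],
  ],
)

```text
t: 56.35
ee_pos: [0.5419, -0.0472, 0.0999]
ee_rot: [[-0.992, 0.128, 0.001], [0.128, 0.992, -0.0], [-0.001, -0.0, -1.0]]
wrist_force: [-0.1, -0.9, -1.8]
opening: 0.0525
finger_force: 63.9
```

Call:
send_rows(
  commands=[
    [0, 0, 0, 0, 0.5, 1.5, 45],
    [0, 0, 0, 0, 0, 0, 45],
    [0, 0, 0, 0, 0, 0, 60],
    [0, 0, 0, 0, 0, 0, 70],
    [0, 0, 0, 0, 0, 0, 75],
    [0, 0, 0, 0, 0, -20, 75],
    [0, 0, 0, 0, 0, -45, 75],
    [0, 0, 0, 0, 0, -40, 75],
    [0, 0, 0, 0, 0, -30, 75],
    [0, 0, 0, -40, 0, 0, 75],
    [0, 0, 0, -40, 0, 0, 85],
    [0, 0, 0, 0, 0, 0, 85],
  ],
)

```text
t: 57.55
ee_pos: [0.6245, -0.0577, 0.231]
ee_rot: [[-0.992, 0.128, 0.001], [0.128, 0.992, -0.0], [-0.001, -0.0, -1.0]]
wrist_force: [-0.5, 0.7, 0.3]
opening: 0.0845
finger_force: 0.0
```

Call:
send_rows(
  commands=[
    [0, 0, 0, 0, 0, 0, 85],
    [0, 0, 0, 0, 0, 0, 85],
  ],
)

```text
t: 57.75
ee_pos: [0.62, -0.0571, 0.2324]
ee_rot: [[-0.992, 0.128, -0.001], [0.128, 0.992, -0.0], [0.001, -0.0, -1.0]]
wrist_force: [-0.4, 0.3, -0.3]
opening: 0.0854
finger_force: 0.0
```

Run:
```python
from h import *
p,R=robot(); print(p.round(4))
x=[.54,-.0469,-.131]
seecase(2,['wrist','side'],x,.106)
f=cam('wrist'); print('hole if aligned',proj(f,[[.624,-.0578,z] for z in (.128,.106,.062,.018)]).round(1).tolist(), (proj(f,[[.634,-.0578,.128],[.624,-.0478,.128]])-proj(f,[[.624,-.0578,.128]])).round(1).tolist())
u,v=proj(f,[[.624,-.0578,.128]])[0].astype(int); print(u,v)
a=f['img'][v-45:v+45,u-60:u+60]; cv2.imwrite('pics/w12.png',cv2.resize(a,(800,600),interpolation=cv2.INTER_CUBIC)[:,:,::-1])
```

```text
[ 0.62   -0.0571  0.2324]
2 wrist 0.8 [ 0.5407 -0.0457 -0.1355] 0.959
2 side 0.58 [ 0.5406 -0.0476 -0.089 ] 0.809
hole if aligned [[285.2, 211.1], [285.3, 205.1], [285.5, 195.3], [285.6, 187.6]] [[1.4, 10.0], [10.5, -1.3]]
285 211
```

View pics/w12.png

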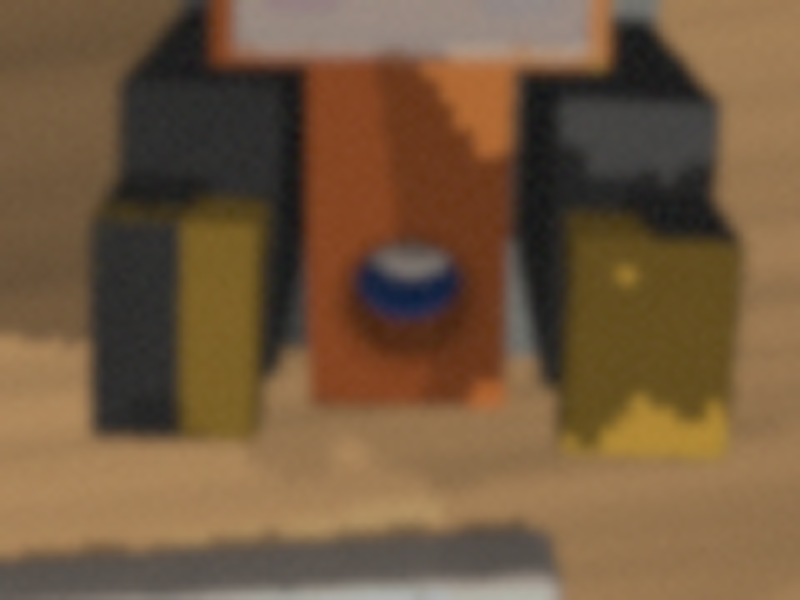

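Looking down through the orange hole at (407,292), the blue and white layers line up underneath, so the stack is well aligned. Now the spindle.

Call:
send_rows(
  commands=[
    [0, 0, 8.57, 0, 0, 0, 60],
    [0, 0, 8.57, 0, 0, 0, 60],
    [0, 0, 8.57, 0, 0, 0, 60],
    [0, 0, 8.57, 0, 0, 0, 60],
    [0, 0, 8.57, 0, 0, 0, 60],
    [0, 0, 8.57, 0, 0, 0, 60],
    [0, 0, 8.57, 0, 0, 0, 60],
    [0, 0, 8.57, 0, 0, 0, 60],
    [0, 0, 8.57, 0, 0, 0, 60],
    [0, 0, 8.57, 0, 0, 0, 60],
    [0, 0, 8.57, 0, 0, 0, 60],
    [0, 0, 0, 0, 0, 0, 60],
  ],
)

```text
t: 59.2
ee_pos: [0.6205, -0.0572, 0.2329]
ee_rot: [[0.204, 0.979, 0.0], [0.979, -0.204, -0.0], [-0.0, 0.0, -1.0]]
wrist_force: [-1.1, -0.4, -1.0]
opening: 0.0603
finger_force: 0.0
```

Run:
```python
from h import *
go([.642,-.2042,.232],-1.775)
g=cam('side'); f=cam('top')
def kn(F,roi):
    m=colour(F,(-8,130,40),(8,255,255),roi); return m
mt,ms=kn(f,(335,185,380,222)),kn(g,(335,200,375,262))
for m in (mt,ms): ys,xs=np.where(m); print(m.sum(),xs.min(),xs.max(),ys.min(),ys.max())
def cost(p):
    r=0
    for F,m in ((f,mt),(g,ms)):
        q=boxmask(F,p[0],p[1],p[2],.02,.02,.141,.185); r+=1-np.minimum(m,q).sum()/np.maximum(m,q).sum()
    return r
p0=np.array([.645,-.204,-.2]); r=minimize(cost,p0,method='Nelder-Mead',options=dict(initial_simplex=p0+np.vstack([np.zeros(3),np.diag([.008,.008,.15])]))); print(r.x,r.fun)
```

```text
turn -0.1 shift mm [-139.6   50.9    0.9] now [ 0.6205 -0.0572  0.2329]
74 357 365 191 201
371 345 374 221 248
[ 0.6490782  -0.20235859 -0.26293248] 0.43167387647125477
```

Call:
send_rows(
  commands=[
    [0, 0, 0, -35, 13, 0, 60],
    [0, 0, 0, -35, 13, 0, 60],
    [0, 0, 0, -35, 13, 0, 60],
    [0, 0, 0, -34.5, 12.8, 0, 60],
    [0, 0, 0, 0, 0, 0, 60],
    [0, 0, 0, 0, 0, 0, 60],
    [0, 0, 0, 0, 0, 35, 60],
    [0, 0, 0, 0, 0, 25, 60],
    [0, 0, 0, 0, 0, 10, 60],
    [0, 0, 0, 0, 0, 0, 60],
    [0, 0, 0, 0, 0, 0, 60],
  ],
)

```text
t: 60.4
ee_pos: [0.6439, -0.2038, 0.1639]
ee_rot: [[0.2, 0.98, 0.001], [0.98, -0.2, -0.0], [-0.0, 0.001, -1.0]]
wrist_force: [0.2, 0.2, 0.8]
opening: 0.0598
finger_force: 0.0
```

Call:
send_rows(
  commands=[
    [0, 0, 0, 0, 0, 0, 30],
    [0, 0, 0, 0, 0, 0, 10],
    [0, 0, 0, 0, 0, 0, 10],
    [0, 0, 0, 0, 0, 0, 10],
    [0, 0, 0, 0, 0, 0, 10],
    [0, 0, 0, 0, 0, 0, 10],
  ],
)

```text
t: 61.0
ee_pos: [0.6439, -0.2046, 0.1636]
ee_rot: [[0.202, 0.979, 0.002], [0.979, -0.202, -0.001], [-0.0, 0.002, -1.0]]
wrist_force: [-0.1, -1.5, 5.6]
opening: 0.017
finger_force: 58.6
```

Call:
send_rows(
  commands=[
    [0, 0, 0, 0, 0, -30, 10],
    [0, 0, 0, 0, 0, -45, 10],
    [0, 0, 0, 0, 0, -45, 10],
    [0, 0, 0, 0, 0, -45, 10],
    [0, 0, -4.2, 0, 0, 0, 10],
    [0, 0, 0, 0, 0, 0, 10],
    [0, 0, 0, 0, 0, 0, 10],
    [0, 0, 0, 0, 0, 0, 10],
  ],
)

```text
t: 61.8
ee_pos: [0.6428, -0.2041, 0.3259]
ee_rot: [[0.131, 0.991, -0.003], [0.991, -0.131, 0.001], [0.0, -0.003, -1.0]]
wrist_force: [-0.1, -0.3, -1.7]
opening: 0.017
finger_force: 59.0
```

```bash
cat >> h.py <<'E'
def footcheck():
    p,R=robot(); print('tcp',p.round(4),ctrl.state()['opening'])
    for n in ('side','wrist'):
        f=cam(n)
        for r in ctrl.trace('spindle_knob',n)[:1]:
            m=r['pixels']; ys,xs=np.where(m); k=ys.max() if n=='side' else ys.min()
            print(n,round(r['p'],2),m.sum(),xs.min(),xs.max(),ys.min(),ys.max())
            for h in (.03,.06,.09,.12,.15):
                u,v=proj(f,[p-[0,0,h]])[0]; row=m[int(round(v))]; c=np.where(row)[0]
                print('  h',h,'pred',u.round(1),v.round(1),'seen cols',(c.min(),c.max(),round(c.mean(),1)) if len(c) else None)
            print('  foot pred',proj(f,[p-[0,0,.1576]]).round(1),'J',(proj(f,[p+[.01,0,-.1576],p+[0,.01,-.1576]])-proj(f,[p-[0,0,.1576]])).round(1).tolist())
E
python3 - <<'E'
from h import *
footcheck(); go([.624,-.0578,.325],-1.702)
E
```

```text
tcp [ 0.6428 -0.2041  0.3259] 0.016950194575240166
side 0.82 881 350 377 152 235
  h 0.03 pred 365.0 179.1 seen cols (np.int64(350), np.int64(370), np.float64(360.0))
  h 0.06 pred 362.3 193.2 seen cols (np.int64(357), np.int64(363), np.float64(360.0))
  h 0.09 pred 359.7 206.6 seen cols (np.int64(354), np.int64(360), np.float64(357.0))
  h 0.12 pred 357.2 219.3 seen cols (np.int64(352), np.int64(358), np.float64(355.0))
  h 0.15 pred 354.9 231.4 seen cols (np.int64(350), np.int64(355), np.float64(352.5))
  foot pred [[354.3 234.4]] J [[3.9, -1.9], [-3.5, -3.0]]
wrist 0.57 3191 247 324 190 281
  h 0.03 pred 288.1 236.0 seen cols (np.int64(247), np.int64(323), np.float64(285.0))
  h 0.06 pred 288.0 222.5 seen cols (np.int64(271), np.int64(300), np.float64(285.5))
  h 0.09 pred 288.0 211.9 seen cols (np.int64(278), np.int64(292), np.float64(285.0))
  h 0.12 pred 287.9 203.4 seen cols (np.int64(278), np.int64(290), np.float64(284.0))
  h 0.15 pred 287.9 196.5 seen cols (np.int64(278), np.int64(289), np.float64(283.5))
  foot pred [[287.9 194.9]] J [[8.9, -1.1], [-1.2, -8.8]]
turn 0.1 shift mm [142.6 -38.1   1.8] now [ 0.6431 -0.2042  0.3268]
```

Call:
send_rows(
  commands=[
    [0, 0, 0.1, 35.7, -9.3, 0, 10],
    [0, 0, 0, 35.7, -9.3, 0, 10],
    [0, 0, 0, 35.7, -9.3, 0, 10],
    [0, 0, 0, 35.5, -9.3, 0, 10],
    [0, 0, 0, 0, 0, 0, 10],
    [0, 0, 0, 0, 0, 0, 10],
    [0, 0, 0, 0, 0, 0, 10],
  ],
)

```text
t: 62.7
ee_pos: [0.6252, -0.0586, 0.3274]
ee_rot: [[0.131, 0.991, -0.0], [0.991, -0.131, -0.0], [-0.0, -0.0, -1.0]]
wrist_force: [0.4, -0.1, -2.0]
opening: 0.017
finger_force: 59.0
```

Run:
```python
from h import *
footcheck(); go([.625,-.0578,.300],-1.702)
f=cam('wrist')
r=ctrl.trace('case2_mid','wrist')
for q in r[:1]: print(q['p'],fitcase(f,q['pixels'],.106,[.54,-.0469,-.131]))
m=colour(f,(5,120,60),(16,255,255),(200,120,360,200)); ys,xs=np.where(m); print('orange',m.sum(),xs.min(),xs.max(),ys.min(),ys.max())
```

```text
tcp [ 0.6252 -0.0586  0.3274] 0.016958723152585797
side 0.62 683 292 316 118 197
  h 0.03 pred 305.6 144.4 seen cols (np.int64(292), np.int64(310), np.float64(301.0))
  h 0.06 pred 304.6 157.8 seen cols (np.int64(300), np.int64(305), np.float64(302.5))
  h 0.09 pred 303.6 170.7 seen cols (np.int64(299), np.int64(304), np.float64(301.5))
  h 0.12 pred 302.6 182.9 seen cols (np.int64(298), np.int64(303), np.float64(300.5))
  h 0.15 pred 301.7 194.6 seen cols (np.int64(297), np.int64(302), np.float64(299.5))
  foot pred [[301.5 197.5]] J [[3.8, -1.5], [-2.8, -2.4]]
wrist 0.93 3059 247 324 190 281
  h 0.03 pred 288.0 235.6 seen cols (np.int64(247), np.int64(323), np.float64(285.0))
  h 0.06 pred 287.9 222.1 seen cols (np.int64(271), np.int64(300), np.float64(285.5))
  h 0.09 pred 287.8 211.5 seen cols (np.int64(279), np.int64(291), np.float64(285.0))
  h 0.12 pred 287.7 203.0 seen cols (np.int64(279), np.int64(290), np.float64(284.5))
  h 0.15 pred 287.7 196.1 seen cols (np.int64(278), np.int64(288), np.float64(283.0))
  foot pred [[287.6 194.5]] J [[8.9, -1.2], [-1.2, -8.8]]
turn -0.1 shift mm [ 1.2 -0.4 27.3] now [ 0.6252 -0.059   0.3273]
orange 1089 200 299 163 199
```

Call:
send_rows(
  commands=[
    [0, 0, 0, 1, 0, 15, 10],
    [0, 0, 0, 0, 0, 15, 10],
    [0, 0, 0, 0, 0, 8, 10],
    [0, 0, 0, 0, 0, 6, 10],
    [0, 0, 0, 0, 0, 6, 10],
    [0, 0, 0, 0, 0, 0, 10],
    [0, 0, 0, 0, 0, 0, 10],
  ],
)

```text
t: 63.7
ee_pos: [0.6254, -0.0571, 0.2779]
ee_rot: [[0.131, 0.991, 0.0], [0.991, -0.131, -0.0], [-0.0, 0.0, -1.0]]
wrist_force: [-0.2, -0.7, -1.1]
opening: 0.0169
finger_force: 59.0
```

Call:
send_rows(
  commands=[
    [0, 0, 0, 0, 0, 8, 10],
    [0, 0, 0, 0, 0, 8, 10],
    [0, 0, 0, 0, 0, 8, 10],
    [0, 0, 0, 0, 0, 8, 10],
    [0, 0, 0, 0, 0, 0, 10],
    [0, 0, 0, 0, 0, 0, 10],
  ],
)

```text
t: 64.3
ee_pos: [0.6251, -0.057, 0.2453]
ee_rot: [[0.131, 0.991, -0.001], [0.991, -0.131, -0.0], [-0.0, -0.001, -1.0]]
wrist_force: [-0.8, -0.1, -0.8]
opening: 0.0166
finger_force: 59.0
```

Call:
send_rows(
  commands=[
    [0, 0, 0, 0, 0, 8, 10],
    [0, 0, 0, 0, 0, 8, 10],
    [0, 0, 0, 0, 0, 8, 10],
    [0, 0, 0, 0, 0, 8, 10],
    [0, 0, 0, 0, 0, 6, 10],
    [0, 0, 0, 0, 0, 0, 10],
    [0, 0, 0, 0, 0, 0, 10],
  ],
)

```text
t: 65.0
ee_pos: [0.6252, -0.057, 0.2075]
ee_rot: [[0.131, 0.991, -0.0], [0.991, -0.131, -0.0], [-0.0, -0.0, -1.0]]
wrist_force: [0.2, -1.2, -1.2]
opening: 0.0174
finger_force: 59.0
```

Call:
send_rows(
  commands=[
    [0, 0, 0, 0, 0, 5, 10],
    [0, 0, 0, 0, 0, 5, 10],
    [0, 0, 0, 0, 0, 5, 10],
    [0, 0, 0, 0, 0, 5, 10],
    [0, 0, 0, 0, 0, 0, 10],
    [0, 0, 0, 0, 0, 0, 10],
  ],
)

```text
t: 65.6
ee_pos: [0.6252, -0.057, 0.1874]
ee_rot: [[0.131, 0.991, -0.0], [0.991, -0.131, -0.0], [-0.0, -0.0, -1.0]]
wrist_force: [0.3, -0.9, -1.2]
opening: 0.017
finger_force: 59.0
```

Call:
send_rows(
  commands=[
    [0, 0, 0, 0, 0, 5, 10],
    [0, 0, 0, 0, 0, 5, 10],
    [0, 0, 0, 0, 0, 5, 10],
    [0, 0, 0, 0, 0, 5, 10],
    [0, 0, 0, 0, 0, 0, 10],
    [0, 0, 0, 0, 0, 0, 10],
  ],
)

```text
t: 66.2
ee_pos: [0.6255, -0.0571, 0.1679]
ee_rot: [[0.131, 0.991, 0.001], [0.991, -0.131, -0.0], [-0.0, 0.001, -1.0]]
wrist_force: [0.1, -0.2, 5.1]
opening: 0.0168
finger_force: 59.8
```

Call:
send_rows(
  commands=[
    [0, 0, 0, 0, 0, 3, 10],
    [0, 0, 0, 0, 0, 2, 10],
    [0, 0, 0, 0, 0, 2.3, 10],
    [0, 0, 0, 0, 0, 0, 10],
    [0, 0, 0, 0, 0, 0, 10],
  ],
)

```text
t: 66.7
ee_pos: [0.6258, -0.0571, 0.1612]
ee_rot: [[0.131, 0.991, 0.002], [0.991, -0.131, -0.0], [-0.0, 0.002, -1.0]]
wrist_force: [0.7, 0.0, 7.0]
opening: 0.0171
finger_force: 60.2
```

Call:
send_rows(
  commands=[
    [0, 0, 0, 0, 0, 1, 10],
    [0, 0, 0, 0, 0, 0.7, 10],
    [0, 0, 0, 0, 0, 0, 10],
    [0, 0, 0, 0, 0, 0, 10],
  ],
)

```text
t: 67.1
ee_pos: [0.626, -0.0572, 0.1598]
ee_rot: [[0.131, 0.991, 0.002], [0.991, -0.131, -0.0], [-0.0, 0.002, -1.0]]
wrist_force: [-0.2, -0.0, 8.7]
opening: 0.0167
finger_force: 60.3
```

Call:
send_rows(
  commands=[
    [0, 0, 0, 0, 0, 0.4, 10],
    [0, 0, -8, 0, 0, 0, 10],
    [0, 0, -8, 0, 0, 0, 10],
    [0, 0, -8, 0, 0, 0, 10],
    [0, 0, -8, 0, 0, 0, 10],
    [0, 0, -8, 0, 0, 0, 10],
    [0, 0, -8, 0, 0, 0, 10],
    [0, 0, -8, 0, 0, 0, 10],
    [0, 0, -8, 0, 0, 0, 10],
    [0, 0, -8, 0, 0, 0, 10],
    [0, 0, -8, 0, 0, 0, 10],
    [0, 0, -8, 0, 0, 0, 10],
  ],
)

```text
t: 68.3
ee_pos: [0.6261, -0.0569, 0.1595]
ee_rot: [[-0.987, 0.16, 0.003], [0.16, 0.987, 0.0], [-0.003, 0.001, -1.0]]
wrist_force: [0.1, 0.4, 10.3]
opening: 0.0169
finger_force: 60.6
```

Call:
send_rows(
  commands=[
    [0, 0, -2, 0, 0, 0, 10],
    [0, 0, 0, 0, 0, 0, 10],
    [0, 0, 0, 0, 0, 0, 10],
  ],
)

```text
t: 68.6
ee_pos: [0.6261, -0.0569, 0.1595]
ee_rot: [[-0.991, 0.131, 0.003], [0.131, 0.991, 0.0], [-0.002, 0.0, -1.0]]
wrist_force: [0.3, 0.3, 9.7]
opening: 0.0172
finger_force: 60.6
```

Run:
```python
from h import *
s=ctrl.state(); print({k:np.round(s[k],4).tolist() for k in ['q','ee_pos','ee_rot','wrist_force','wrist_torque','opening','finger_force']})
```

```text
{'q': [-0.0908, 0.4349, 0.1397, 1.2731, 0.0004, 0.0403], 'ee_pos': [0.6261, -0.0569, 0.1595], 'ee_rot': [[-0.9914, 0.1308, 0.0025], [0.1308, 0.9914, 0.0001], [-0.0025, 0.0005, -1.0]], 'wrist_force': [0.2833, 0.3095, 9.7243], 'wrist_torque': [0.1646, 0.0659, -0.052], 'opening': 0.0172, 'finger_force': 60.615}
```

Call:
send_rows(
  commands=[
    [0, 0, 0, 0, 0, -2, 10],
    [0, 0, 0, 0, 0, -2, 10],
    [0, 0, 0, 0, 0, -2, 10],
    [0, 0, 0, 0, 0, 0, 10],
    [0, 0, 0, 0, 0, 0, 10],
  ],
)

```text
t: 69.1
ee_pos: [0.6257, -0.0569, 0.165]
ee_rot: [[-0.991, 0.131, 0.002], [0.131, 0.991, 0.0], [-0.002, 0.0, -1.0]]
wrist_force: [0.4, 1.3, 6.5]
opening: 0.017
finger_force: 60.2
```

Call:
send_rows(
  commands=[
    [0, 0, 0, 0, 0, -1, 10],
    [0, 0, 0, 0, 0, -1, 10],
    [0, 0, 0, 0, 0, 0, 10],
    [0, 0, 0, 0, 0, 0, 10],
  ],
)

```text
t: 69.5
ee_pos: [0.6255, -0.0569, 0.1666]
ee_rot: [[-0.991, 0.131, 0.001], [0.131, 0.991, 0.0], [-0.001, 0.0, -1.0]]
wrist_force: [0.4, 0.4, 6.4]
opening: 0.0171
finger_force: 60.0
```

Call:
send_rows(
  commands=[
    [0, 0, 0, 0, 0, -1, 10],
    [0, 0, 0, 0, 0, -0.5, 10],
    [0, 0, 0, 0, 0, 0, 10],
    [0, 0, 0, 0, 0, 0, 10],
  ],
)

```text
t: 69.9
ee_pos: [0.6251, -0.057, 0.1669]
ee_rot: [[-0.991, 0.131, -0.001], [0.131, 0.991, 0.0], [0.001, 0.0, -1.0]]
wrist_force: [3.1, 1.0, -8.1]
opening: 0.0169
finger_force: 58.8
```

The pull on the hooks confirms the spindle is locked. I'll relax, release and retreat.

Call:
send_rows(
  commands=[
    [0, 0, 0, 0, 0, 1, 10],
    [0, 0, 0, 0, 0, 0, 10],
    [0, 0, 0, 0, 0, 0, 40],
    [0, 0, 0, 0, 0, 0, 50],
    [0, 0, 0, 0, 0, 0, 50],
    [0, 0, 0, 0, 0, -15, 50],
    [0, 0, 0, 0, 0, -35, 50],
    [0, 0, 0, 0, 0, -40, 50],
    [0, 0, 0, 0, 0, -40, 50],
    [0, 0, 0, 0, 0, 0, 50],
    [0, 0, 0, 0, 0, 0, 50],
  ],
)

```text
t: 71.0
ee_pos: [0.6257, -0.0572, 0.2976]
ee_rot: [[-0.991, 0.131, 0.002], [0.131, 0.991, -0.0], [-0.002, -0.0, -1.0]]
wrist_force: [-0.1, 0.0, -1.5]
opening: 0.0499
finger_force: 0.0
```

Run:
```python
from h import *
p,R=robot(); print(p.round(4),ctrl.state()['wrist_force'].round(1))
g=cam('side'); m=colour(g,(-8,130,40),(8,255,255),(280,150,330,235)); print(m.sum(),fitbox(g,m,[.624,-.058,-.131],(.02,.02,.144,.188)))
f=cam('wrist'); m=colour(f,(-8,130,40),(8,255,255),(230,150,340,260)); print(m.sum(),fitbox(f,m,[.624,-.058,-.131],(.02,.02,.144,.188)))
seecase(2,['wrist','side'],[.54,-.0469,-.131],.106)
```

```text
[ 0.6257 -0.0572  0.2976] [-0.1  0.  -1.5]
269 (array([ 0.62112098, -0.05866576, -0.00741779]), np.float64(0.8732918260962311))
588 (array([ 0.62186806, -0.05504432, -0.06785013]), np.float64(0.9083415514578642))
2 wrist 0.74 [ 0.5401 -0.0455 -0.1302] 0.91
2 side 0.67 [ 0.5408 -0.0453 -0.0902] 0.853
```

```bash
python3 -c "
from plant import ctrl; print(ctrl.job_done())"
```

```text
the job is handed in; nothing more can be done
None
```

The job is handed in, but it returned no verdict: all four cases are stacked on the rack and the spindle is through them and held under both hooks (it resisted an upward pull before I let go), and I never moved toward or touched the jar, multimeter or trainer, though I did not re-measure them.

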